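Top up the gravity jar dispenser and drop its stop

TASK

Top up the gravity dispenser with the two lidded candle jars lying in the wooden cradle: leave its stop up and lay each jar on its side across the upper end of the sloping lane, letting none of them drop, with its lid towards the low wire rail and the knob, as on the jar already in there. Once both are waiting behind the stop, turn the knob sunk in the collar clockwise as far as it goes, so that the stop sinks and both roll down to the jar at the bottom. Leave the other goods where they are.

Things in the scene. Friction and masses are not known exactly. Their poses are not given: they have to be found in the camera images.
- dispenser: fixed wire and wood dispenser, 420 mm long. Origin: centre of its foot. Jars lie along its x axis and roll on two wires (x=+-28 mm) down 7 degrees towards its +y. Wire tops stand 54 mm over the table at y=0. Wooden cheek at x=+50 mm, 40 mm over the wires; low rail at x=-50 mm, 18 mm over them: 100 mm between. The U stop at y=-6 mm stands 24 mm above the wires; end wires at y=+205 mm.
- load_point (a point): where the middle of a jar is when it lies on the wires at the upper end of the lane, 60 mm from its open end; axes as the dispenser's. It is 104 mm uphill from a jar resting against the stop, so a second jar can be let go here too (fingers along y); once released a jar rolls down gently by itself
- jar_a: lidded candle jar lying on its side in the cradle, lid towards the cradle's +x; glass with a label and a pale flat lid at one end, a plain cylinder 68 mm across and 81 mm long, 0.3 kg. Origin: the jar's middle. Its x axis runs along the jar from base to lid.
- jar_b: lidded candle jar lying on its side in the cradle, lid towards the cradle's -x, the other way round; glass with a label and a pale flat lid at one end, a plain cylinder 68 mm across and 81 mm long, 0.3 kg. Origin: the jar's middle. Its x axis runs along the jar from base to lid.
- jar_c: jar like the others, already lying at the lower end of the lane with its lid towards the low rail (dispenser -x). Origin: its middle; x axis from base to lid
- jar_a_lid (a point): centre of the top face of jar_a's lid, 41 mm from its middle
- jar_b_lid (a point): centre of the top face of jar_b's lid, 41 mm from its middle
- jar_c_lid (a point): centre of the top face of jar_c's lid, 41 mm from its middle
- knob_grip (a point): grip point on the knob's upright axis, 22 mm over the floor of its well; turns with the knob. The grip is a straight brass bar 44 mm long along this point's x, 14 mm thick, 32 mm high from the well floor. A round collar of 48 mm inner radius round it stands 4 mm higher than the bar: fingers must go down inside it, opened to under about 45 mm
- gate_knob (a joint): angle of the knob: 0 as found, stop up; grows clockwise from above to its end at 1.26 rad. The knob draws the stop down 27 mm per rad: jars pass from about 0.9 rad. It turns with light friction (0.06 N m) and stays where it is left
- cradle: fixed wooden cradle 205 x 72 mm, 95 mm from its foot to the middle of the jars; they lie end to end along its x in V ribs 28 mm each side of each jar's middle. The ribs end 25 mm to the side of the jar's axis and 23 mm below it, so fingers have room beside the glass. Either jar may lie at either end. Origin: centre of its foot
- card_tray: clear tray of cards 65 x 92 x 19 mm, to be left alone; origin under its centre
- tester: open tester candle, 67 mm wide, 74 mm tall, to be left alone; origin under its centre
- tin: flat hinged tin 61 x 88 x 22 mm, to be left alone; origin under its centre
- standing_jar: lidded jar standing upright, 69 mm wide, 82 mm tall, not part of the stock to load; origin under its centre

How it is judged:
By the outcome, as a careful person would: the job done as asked, in the order asked, and still so for the second after the job is handed in, with the robot touching nothing.
It also fails if it takes over 72 s, if anything falls off the work surface, if the arm or the gripper's body presses on something with over 40 N, if the wrist force passes 120 N, or if a joint passes its speed limit or range.

ROBOT

A 6-joint arm with a two-finger parallel gripper is mounted at the origin on a cart in front of the work surface, level with it; the furniture and walls round the work are solid. World frame = base frame: x ahead of the robot, y to its left, z up, the work surface at z = 0. Lengths are in m, angles in rad, forces in N, time in s.
With the tool pointing down it reaches from about 0.35 to 0.875 m from the base axis. Payload 15.5 kg.
Tool frame: the origin (TCP) lies midway between the tips of the shut fingers; the grasp point (between the pads) lies 19 mm behind it (tcp_to_grasp is the distance from the TCP to the grasp point, in m); z points along the fingers, x is the direction in which the jaws open and shut, and the axes are right-handed (so a half turn about z gives the same grasp; the last joint's range is limited). The gripper opens to 85 mm and grips with 20 to 120 N. Pads are 22 mm wide; open, the fingers measure 114 mm over their backs; the gripper's body (76 mm by 85 mm) begins 54 mm behind the grasp point. The pads swing forward as they close: fully open they stand 13 mm farther back than shut.
Start: joints at [1.183, 0.494, 1.345, -0, 1.302, -0.096], TCP at [0.18, 0.598, 0.197] pointing down, gripper open.
Joint ranges: [-2.91, 2.91], [-0.82, 2.16], [0.22, 2.67], [-1.22, 4.37], [0.12, 2.79], [-3.08, 3.08]. Speed limits (rad/s): [1.89, 1.89, 2.57, 3.01, 3.01, 3.01].

INTERFACE

Orientations are given as a unit quaternion [x, y, z, w].
In Python, from rig import get_state, grab_frame, get_calibration, finish_job, tcp_to_grasp gives the robot as it stands. The module is installed in compiled form; this text tells all that it offers.
- The arm moves only by the tool apply_moves, never from a script. Its argument "targets" is one flat list of numbers, 6 for each row, row after row: the shift along the tool's x, y, z in units of 30 mm (1.0 is 30 mm), then the turn, a rotation vector about the tool's x, y, z in units of 5 degrees (1.0 is 5 degrees). In form: [tx, ty, tz, wx, wy, wz, tx, ty, tz, wx, wy, wz, ...]. A call has exactly 5 rows; each row shifts and turns the commanded pose from where the row before left it, along the tool's axes as they then stand; what a row does not reach is not made up. A row lasts 1/12 s, in which the tool goes at most 41.7 mm and 7.16 degrees, less where a joint would pass 70% of its speed; a pose out of reach is approached as far as the arm can. A call is refused whole if a number of a shift passes 1 or a number of a turn 1, either way. A call with a gripper value outside its range is refused whole. "gripper" is the closure, from -1 (fully open) to 1 (shut), set as the call begins (left out, the last holds). The fingers move at their own pace and stop on an object; the grip force is fixed at half the most. Time passes only in rows, so rows that do not move let the fingers close, or fill a call up. It gives the time, the measured TCP pose, the force and the opening at its end, in the units of the state.
- get_state(): the state, without advancing time (a new reading comes with each control period).
- grab_frame(name): name is "scene" or "side" or "wrist"; returns (picture, depth): 420x560x3 uint8, blue, green, red; 420x560 float32, m along the optical axis (not along the pixel's ray), 0 where there is no reading.
- get_calibration(name): a dict with "mtx" (3x3 intrinsics, pixels), "distortion" ([k1, k2, p1, p2, k3] as OpenCV has them; the pictures are not rectified), "xyz" and "attitude" of the camera in the world; the wrist camera has in their place "hand_eye" (4x4, takes a point from camera to tool coordinates, whose origin is the TCP and whose axes are the tool frame's). Camera axes: x right, y down, z forward; pixel columns grow to the right and rows downward; lengths in m; the calibration is good to about 2 mm. A picture is of the moment at which its call begins: read the wrist's pose just before it. get_calibration takes no time and is no camera call.
- finish_job(): hands the job in, once; it reports no verdict.
The state is a dict: "clock": time; "q": joint angles; "qd": joint speeds; "joint_torque": joint torques, N m; "tool_pos": TCP position; "eef_rot": TCP orientation; "wrist_force": force on the tool from outside, world axes, zero at the start; "moment": the same for the moment, N m; "opening": finger opening in m.
Only numpy, scipy, OpenCV 4.12 (cv2) and the standard library are available. Lean on these libraries where they do the work, as an engineer would, in place of code of your own. Each camera call takes 0.05 s, during which the arm holds its last target.

## Working session

There is one attempt and no reset: what is moved stays moved. The work goes in short steps, Python scripts to look and compute and a tool call to move; the robot and the scene stay as the last step left them, time stands still between calls to the robot, and variables do not carry over. Pictures are saved under pics/ and viewed, and the job is handed in when it is done.

Besides the shell and the picture viewer there is one more tool, called after ">>>" as name(argument=value, ...) on one line, values as JSON. apply_moves: Moves the arm, as the interface text tells. Its arguments: {"type":"object","properties":{"targets":{"type":"array"},"gripper":{"type":"number"}},"required":["targets"]}

```bash
mkdir -p pics; ls
python3 - <<'E'
from rig import *
import cv2,numpy as np
s=get_state();print(s); print(tcp_to_grasp)
for n in("scene","side","wrist"):
    p,d=grab_frame(n); cv2.imwrite(f"pics/{n}0.png",p); np.savez(f"{n}0.npz",p=p,d=d)
    print(n,get_calibration(n),(d>0).mean())
E
```

```text
pics
{'clock': 0.0, 'q': array([ 1.18248754e+00,  4.94197703e-01,  1.34612653e+00,  2.25070955e-05,
        1.30248455e+00, -9.55087110e-02]), 'qd': array([-0.0005699 ,  0.00142853, -0.00014676,  0.00089959,  0.00051548,
       -0.00052584]), 'joint_torque': array([ 1.40078213e-03, -8.82174110e+01, -3.83866274e+01, -3.09946545e-04,
        1.01755964e-02, -2.22841743e-05]), 'tool_pos': array([0.18024114, 0.59803539, 0.1961928 ]), 'eef_rot': array([ 8.02695305e-01,  5.96389033e-01, -5.26056384e-04,  3.05158723e-04]), 'wrist_force': array([-0.14657051,  0.46337743, -0.02716656]), 'moment': array([-0.01211309,  0.02624961,  0.01883312]), 'opening': 0.08538342973354184}
0.0187
scene {'mtx': array([[530.51712721,   0.        , 272.51963068],
       [  0.        , 530.51712721, 209.61248579],
       [  0.        ,   0.        ,   1.        ]]), 'distortion': array([-0.12269674,  0.        ,  0.        ,  0.        ,  0.        ]), 'xyz': array([-0.17822308, -0.90783311,  0.96429329]), 'attitude': array([ 0.83120468, -0.36537511,  0.17747348, -0.37960898])} 0.9500042517006803
side {'mtx': a
[... 313 characters left out ...]
.87791431, -0.11182989,  0.04833926, -0.46305923])} 0.9335884353741497
wrist {'mtx': array([[353.50838785,   0.        , 275.37909037],
       [  0.        , 353.50838785, 207.60949038],
       [  0.        ,   0.        ,   1.        ]]), 'distortion': array([-0.04223255,  0.        ,  0.        ,  0.        ,  0.        ]), 'hand_eye': array([[ 9.99999940e-01, -3.11937370e-04,  1.53084106e-04,
        -5.98950289e-04],
       [ 2.54460963e-04,  9.57421266e-01,  2.88694398e-01,
        -7.25540731e-02],
       [-2.36620550e-04, -2.88694342e-01,  9.57421287e-01,
        -1.76980530e-01],
       [ 0.00000000e+00,  0.00000000e+00,  0.00000000e+00,
         1.00000000e+00]])} 0.9959183673469387
```

View pics/scene0.png

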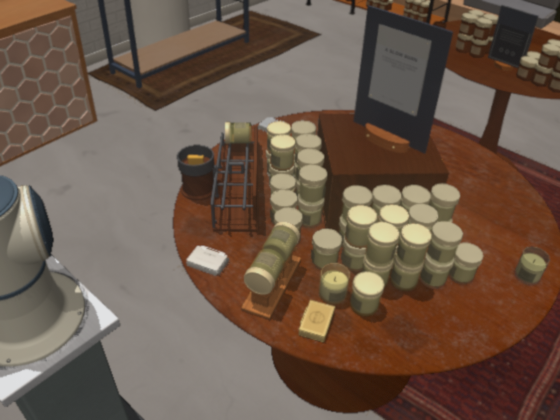

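View pics/side0.png

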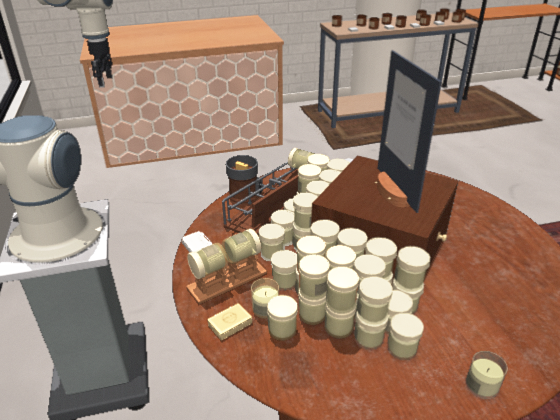

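View pics/wrist0.png

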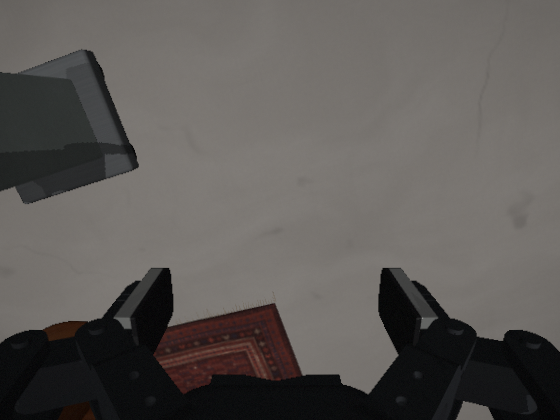

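Scene view: the dispenser is around (235,180), with jar C at its far end at (238,133). The knob collar is at (196,165) and the cradle with both jars at (272,265). I'll enlarge it.

```bash
cat > h.py <<'E'
import numpy as np,cv2
from scipy.spatial.transform import Rotation as R
from rig import *
def cloud(n,d,pose=None):
    c=get_calibration(n);h,w=d.shape
    uv=np.stack(np.meshgrid(np.arange(w),np.arange(h)),-1).reshape(-1,1,2).astype(np.float64)
    r=cv2.undistortPoints(uv,c['mtx'],c['distortion']).reshape(h,w,2)
    P=np.dstack([r*d[...,None],d])
    if n=='wrist':
        H=c['hand_eye'];P=P@H[:3,:3].T+H[:3,3];p,q=pose
    else: p,q=c['xyz'],c['attitude']
    return P@R.from_quat(q).as_matrix().T+p
def proj(n,X,pose=None):
    c=get_calibration(n);X=np.atleast_2d(X).astype(float)
    if n=='wrist':
        p,q=pose;X=(X-p)@R.from_quat(q).as_matrix();H=c['hand_eye'];X=(X-H[:3,3])@H[:3,:3]
    else: X=(X-c['xyz'])@R.from_quat(c['attitude']).as_matrix()
    return cv2.projectPoints(X,np.zeros(3),np.zeros(3),c['mtx'],c['distortion'])[0].reshape(-1,2)
E
python3 - <<'E'
from h import *
for n,(x0,x1,y0,y1) in {'scene':(165,345,105,345),'side':(170,350,140,345)}.items():
    p=np.load(n+'0.npz')['p'][y0:y1,x0:x1]; k=600/(y1-y0)
    cv2.imwrite(f'pics/{n}0z.png',cv2.resize(p,None,fx=k,fy=k,interpolation=cv2.INTER_CUBIC))
    d=np.load(n+'0.npz')['d'];P=cloud(n,d)
    for u,v in ([(272,265),(215,200),(196,160),(196,148),(238,133),(258,280)] if n=='scene' else [(210,260),(240,245),(240,165)]): print(n,u,v,P[v,u].round(3))
E
```

```text
scene 272 265 [ 0.424 -0.383  0.125]
scene 215 200 [ 0.59  -0.016  0.001]
scene 196 160 [0.59  0.053 0.107]
scene 196 148 [0.628 0.096 0.109]
scene 238 133 [0.795 0.094 0.084]
scene 258 280 [ 0.383 -0.379  0.107]
side 210 260 [ 0.423 -0.391  0.115]
side 240 245 [ 0.504 -0.356  0.117]
side 240 165 [0.586 0.057 0.111]
```

View pics/scene0z.png

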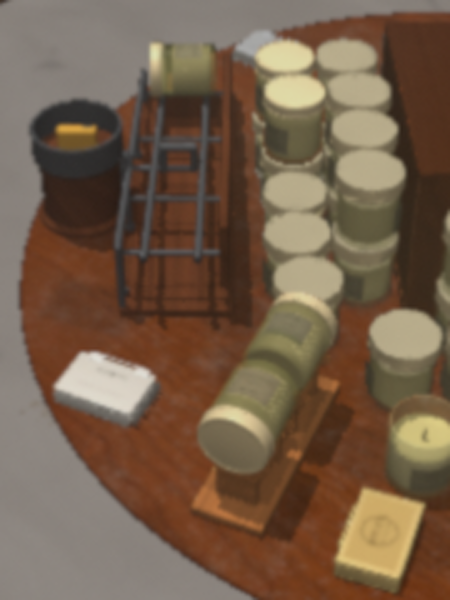

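View pics/side0z.png

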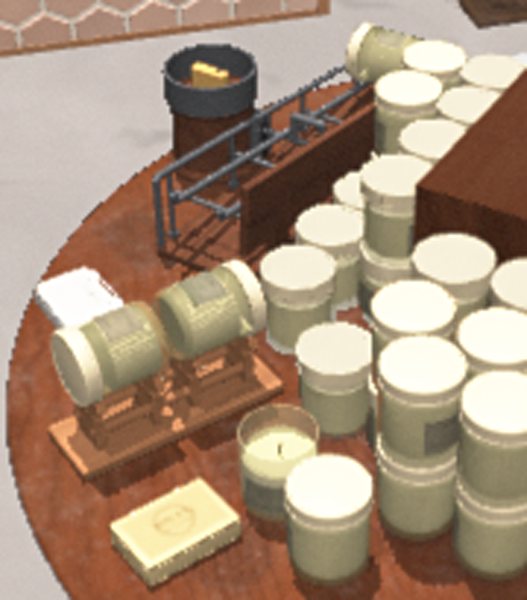

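Both jars' lids point outward. The dispenser's low rail and knob are on its left, the cheek is on its right, and the upper end is nearest the cradle. Next I'll take measurements from the depth images.

Run:
```python
from h import *
# top-down height/colour map fused, 1.5mm/px over x .30-.95, y -.5-.25
x0,y0,s=.28,-.52,.00125
W=int(.70/s);H=int(.72/s)  # rows: x decreasing downwards? col = -y
M=np.zeros((W,H,3),np.uint8);Z=np.full((W,H),-1.)
for n in('side','scene'):
    f=np.load(n+'0.npz');P=cloud(n,f['d']);ok=f['d']>0
    X=P[ok];C=f['p'][ok]
    i=((.95-X[:,0])/s).astype(int);j=((.20-X[:,1])/s).astype(int)
    k=(i>=0)&(i<W)&(j>=0)&(j<H)&(X[:,2]>-.02)
    o=np.argsort(X[k,2])
    for a,b,z,c in zip(i[k][o],j[k][o],X[k,2][o],C[k][o]):
        for da in(0,1):
            for db in (0,1):
                if a+da<W and b+db<H and z>=Z[a+da,b+db]: Z[a+da,b+db]=z;M[a+da,b+db]=c
for t in np.arange(.3,.95,.1): cv2.putText(M,f'{t:.1f}',(0,int((.95-t)/s)),0,.4,(0,255,255));cv2.line(M,(0,int((.95-t)/s)),(H,int((.95-t)/s)),(0,90,90))
for t in np.arange(-.5,.2,.1): cv2.line(M,(int((.2-t)/s),0),(int((.2-t)/s),W),(0,90,90));cv2.putText(M,f'{t:.1f}',(int((.2-t)/s),10),0,.4,(0,255,255))
cv2.imwrite('pics/top0.png',M)
```

```text
(no output)
```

View pics/top0.png

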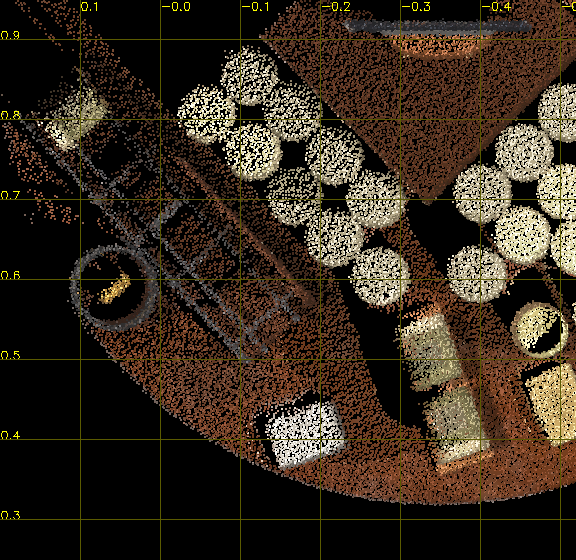

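The fused top map shows the dispenser at about 43° in yaw, from (0.53,-0.13) to (0.8,0.11). The cheek is on the right and the knob is at (0.59,0.06). The cradle jars are at about (0.41,-0.37) and (0.51,-0.34). Now I'll fit them precisely.

```bash
cat > fit.py <<'E'
from h import *
from scipy.optimize import least_squares
def pts(n,f=None):
    f=np.load(n+'0.npz') if f is None else f; P=cloud(n,f['d']);ok=f['d']>0;return P[ok],f['p'][ok].astype(int)
def cyl(X,th,c,z,fixz=None):
    def r(p):
        a,off,zz=p
        d=np.array([-np.sin(a),np.cos(a)])
        return np.hypot((X[:,:2]-c)@d-off,X[:,2]-zz)-.034
    s=least_squares(r,[th,0,z],loss='soft_l1',f_scale=.002);a=s.x[0]
    t=(X[:,:2]-c)@[np.cos(a),np.sin(a)]
    return a,s.x,np.percentile(t,[.5,99.5]),np.abs(s.fun).mean()
E
python3 - <<'E'
from fit import *
for n in('scene','side'):
    X,C=pts(n)
    c=np.array([.46,-.355]);a=np.deg2rad(16)
    t=(X[:,:2]-c)@[np.cos(a),np.sin(a)];o=(X[:,:2]-c)@[-np.sin(a),np.cos(a)]
    k=(abs(t)<.12)&(abs(o)<.05)&(X[:,2]>.085)&(X[:,2]<.14)
    th,s,rng,e=cyl(X[k],a,c,.095)
    print(n,k.sum(),'deg',np.rad2deg(th),'off',s[1],'z',s[2],'rng',rng,e)
    mid=c+s[1]*np.array([-np.sin(th),np.cos(th)])+rng.mean()*np.array([np.cos(th),np.sin(th)]);print(' cradle mid',mid)
    # jar C
    c=np.array([.79,.1]);a=np.deg2rad(-47)
    k=(np.hypot(*(X[:,:2]-c).T)<.07)&(X[:,2]>.055)&(X[:,2]<.12)&(C[:,1]-C[:,0]>15)&(C[:,1]>70)
    k=(np.hypot(*(X[:,:2]-c).T)<.06)&(X[:,2]>.06)&(X[:,2]<.12)&(C.sum(1)>240)
    th,s,rng,e=cyl(X[k],a,c,.065)
    print('  C',k.sum(),np.rad2deg(th),s,rng,e,c+s[1]*np.array([-np.sin(th),np.cos(th)])+rng.mean()*np.array([np.cos(th),np.sin(th)]))
    # cheek top: reddish, high
    u=np.array([np.cos(np.deg2rad(43)),np.sin(np.deg2rad(43))]);
    c=np.array([.65,-.1]);t=(X[:,:2]-c)@u;o=(X[:,:2]-c)@[-u[1],u[0]]
    k=(abs(t)<.12)&(abs(o)<.03)&(X[:,2]>.07+0*t-.123*0)&(X[:,2]<.14)&(C[:,2]>C[:,0]*1.8)
    print('  cheek',k.sum(),[(round(tt,2),X[k&(abs(t-tt)<.01),2].max().round(3) if (k&(abs(t-tt)<.01)).any() else None) for tt in np.arange(-.12,.13,.04)])
    Y=X[k]; 
    top=np.array([Y[abs(t[k]-tt)<.008][np.argsort(-Y[abs(t[k]-tt)<.008][:,2])[:6]].mean(0) for tt in np.arange(-.1,.11,.02) if (abs(t[k]-tt)<.008).sum()>8])
    print(top.round(3)); 
    l=cv2.fitLine(top[:,:2].astype(np.float32),cv2.DIST_HUBER,0,.01,.01).ravel();print('  line',l,np.rad2deg(np.arctan2(l[1],l[0])))
    # knob collar & bar
    k=(np.hypot(*(X[:,:2]-[.59,.06]).T)<.075)&(X[:,2]>.09)&(X[:,2]<.13)
    g=k&(C[:,2]>C[:,0]+50);dk=k&~g
    print('  bar',g.sum(),X[g].mean(0),np.percentile(X[g,2],[5,50,95]),'collar z',np.percentile(X[dk,2],[50,90,98]))
    bl=cv2.minAreaRect((X[g][:,:2]*1000).astype(np.float32));print('  ',bl)
    zt=np.percentile(X[dk,2],90);kk=dk&(X[:,2]>zt-.004)
    s=least_squares(lambda p:np.hypot(X[kk,0]-p[0],X[kk,1]-p[1])-p[2],[.59,.06,.05]).x;print('  collar circ',s)
E
```

```text
scene 2018 deg 19.827189737601838 off 0.00557358632511189 z 0.09488611340302773 rng [-0.08269851  0.09446251] 0.0036100944192091412
 cradle mid [ 0.46364284 -0.34776173]
  C 452 -46.992667678438266 [-0.82017678  0.03006373  0.06864128] [-0.03330213  0.04530929] 0.002643843765773953 [0.81607959 0.11611601]
  cheek 221 [(np.float64(-0.12), np.float64(0.123)), (np.float64(-0.08), np.float64(0.118)), (np.float64(-0.04), np.float64(0.115)), (np.float64(0.0), np.float64(0.11)), (np.float64(0.04), np.float64(0.104)), (np.float64(0.08), np.float64(0.099)), (np.float64(0.12), np.float64(0.094))]
[[ 0.586 -0.175  0.12 ]
 [ 0.599 -0.162  0.117]
 [ 0.612 -0.15   0.116]
 [ 0.628 -0.137  0.113]
 [ 0.643 -0.122  0.111]
 [ 0.655 -0.109  0.108]
 [ 0.671 -0.096  0.106]
 [ 0.685 -0.082  0.103]
 [ 0.7   -0.069  0.1  ]
 [ 0.719 -0.052  0.097]]
  line [ 0.7347224   0.6783679   0.64961606 -0.11551087] 42.716236
  bar 152 [0.58990733 0.0586692  0.10928883] [0.09467061 0.11059541 0.12033588] collar z [0.10844299 0.12233753 0.12464828]
   ((596.337158203125, 71.72563171386719), (65.6755142211914, 46.621185302
[... 568 characters left out ...]
), np.float64(0.1)), (np.float64(0.08), np.float64(0.096)), (np.float64(0.12), np.float64(0.091))]
[[ 0.583 -0.178  0.116]
 [ 0.6   -0.162  0.114]
 [ 0.615 -0.152  0.112]
 [ 0.627 -0.136  0.108]
 [ 0.644 -0.121  0.106]
 [ 0.659 -0.11   0.105]
 [ 0.672 -0.096  0.101]
 [ 0.686 -0.081  0.099]
 [ 0.703 -0.068  0.096]
 [ 0.717 -0.054  0.092]
 [ 0.733 -0.038  0.091]]
  line [ 0.731928   0.681382   0.6578928 -0.108637 ] 42.95173
  bar 89 [0.58788221 0.05884329 0.10759638] [0.09521793 0.10907412 0.11715099] collar z [0.10682188 0.11867463 0.12160353]
   ((587.1427612304688, 74.53543853759766), (32.66651916503906, 74.06726837158203), 7.907291889190674)
  collar circ [0.59023357 0.05660088 0.04962344]
```

```bash
cat > plan.py <<'E'
from h import *
import sys
def down(yaw): # deg
    return R.from_euler('z',yaw,degrees=True)*R.from_quat([1,0,0,0])
def plan(tgt,yaw,n=None,maxs=.95,start=None,mid=None,tilt=None):
    """one straight leg, prints rows"""
    s=get_state();p=np.array(s['tool_pos']);q=R.from_quat(s['eef_rot'])
    if start: p,q=start
    Q=down(yaw) if tilt is None else tilt
    rv=(q.inv()*Q).as_rotvec(degrees=True)
    d=np.array(tgt)-p
    if n is None:
        n=int(np.ceil(max(np.linalg.norm(rv)/(5*maxs),np.linalg.norm(d)/(.030*maxs),1)))
        n=-(-n//5)*5
    rows=[]
    for i in range(n):
        f=(i+1)/n
        pt=np.array(s['tool_pos'] if not start else start[0])+d*f; qt=(R.from_quat(s['eef_rot']) if not start else start[1])*R.from_rotvec(rv*f,degrees=True)
        t=(q.inv().apply(pt-p)/.03).round(2);w=((q.inv()*qt).as_rotvec(degrees=True)/5).round(2)
        t=np.clip(t,-1,1);w=np.clip(w,-1,1)
        rows.append(np.r_[t,w]); p=p+q.apply(t*.03); q=q*R.from_rotvec(w*5,degrees=True)
    for i in range(0,n,5): print(','.join(f'{v+0:g}' for v in np.concatenate(rows[i:i+5])))
    print('end',p.round(4),'n',n)
    return p,q
E
python3 - <<'E'
from plan import *
plan([.60,-.03,.35],43)
E
```

```text
-0.53,0.65,-0.17,0,0,0.2,-0.53,0.66,-0.17,0,0,0.2,-0.51,0.66,-0.17,0,0,0.2,-0.5,0.68,-0.17,0,0,0.21,-0.48,0.68,-0.17,0,0,0.2
-0.48,0.69,-0.17,0,0,0.2,-0.46,0.7,-0.17,0,0,0.2,-0.45,0.71,-0.17,0,0,0.2,-0.44,0.72,-0.17,0,0,0.2,-0.42,0.72,-0.17,0,0,0.2
-0.42,0.73,-0.17,0,0,0.21,-0.39,0.74,-0.17,0,0,0.2,-0.39,0.75,-0.17,0,0,0.2,-0.37,0.75,-0.17,0,0,0.2,-0.36,0.76,-0.17,0,0,0.2
-0.35,0.76,-0.17,0,0.01,0.2,-0.33,0.77,-0.18,0,0,0.21,-0.32,0.78,-0.17,0,0,0.2,-0.31,0.78,-0.17,0,0,0.2,-0.29,0.79,-0.17,0,0,0.2
-0.28,0.79,-0.17,0,0,0.2,-0.26,0.8,-0.17,0,0,0.2,-0.25,0.8,-0.17,0,0,0.2,-0.24,0.8,-0.17,0,0,0.21,-0.22,0.81,-0.17,0,0,0.2
-0.2,0.82,-0.17,0,0,0.2,-0.2,0.81,-0.17,0,0,0.2,-0.18,0.82,-0.17,0,0,0.2,-0.16,0.83,-0.17,0,0,0.2,-0.15,0.82,-0.17,0,0,0.2
end [ 0.5999 -0.0299  0.3499] n 30
```

```bash
cat >> plan.py <<'E'
def arc(tgt,yaw,n=None,start=None,Q=None):
    s=get_state();p=np.array(s['tool_pos']);q=R.from_quat(s['eef_rot'])
    if start: p,q=start
    if Q is None: Q=down(yaw)
    rv=(q.inv()*Q).as_rotvec(degrees=True);d=np.array(tgt)-p
    if n is None:
        n=int(np.ceil(max(abs(rv).max()/5/.98,np.linalg.norm(d)/.030/1.0,1)));n=-(-n//5)*5
    while 1:
        w=(rv/n/5).round(2);st=R.from_rotvec(w*5,degrees=True)
        A=np.zeros((3,3));r=q
        for i in range(n):A+=r.as_matrix();r=r*st
        t=(np.linalg.solve(A,d)/.03)
        if abs(t).max()<=1 and np.linalg.norm(t)<1.37: break
        n+=5
    t=t.round(3); e=p+A@t*.03
    print('n',n,'calls',n/5,'row:',(t+0.).tolist(),(w+0.).tolist(),'end',e.round(4),'resid yaw',((r.inv()*Q).as_rotvec(degrees=True)).round(1))
    return e,r
E
python3 - <<'E'
from plan import *
arc([.60,-.03,.35],43)
E
```

```text
n 30 calls 6.0 row: [-0.359, 0.77, -0.17] [0.0, 0.0, 0.2] end [ 0.6001 -0.0304  0.3497] resid yaw [0.  0.  0.2]
```

>>> apply_moves(targets=[-0.36, 0.77, -0.17, 0, 0, 0.2, -0.36, 0.77, -0.17, 0, 0, 0.2, -0.36, 0.77, -0.17, 0, 0, 0.2, -0.36, 0.77, -0.17, 0, 0, 0.2, -0.36, 0.77, -0.17, 0, 0, 0.2], gripper=-1)

```text
clock: 0.57
tool_pos: [0.273, 0.5091, 0.2223]
eef_rot: [0.828, 0.561, -0.0, 0.0]
wrist_force: [0.3, -0.7, 0.5]
opening: 0.0856
```

>>> apply_moves(targets=[-0.36, 0.77, -0.17, 0, 0, 0.2, -0.36, 0.77, -0.17, 0, 0, 0.2, -0.36, 0.77, -0.17, 0, 0, 0.2, -0.36, 0.77, -0.17, 0, 0, 0.2, -0.36, 0.77, -0.17, 0, 0, 0.2])

```text
clock: 0.98
tool_pos: [0.3568, 0.4131, 0.2479]
eef_rot: [0.852, 0.524, -0.0, 0.0]
wrist_force: [0.8, -0.4, 0.0]
opening: 0.0856
```

>>> apply_moves(targets=[-0.36, 0.77, -0.17, 0, 0, 0.2, -0.36, 0.77, -0.17, 0, 0, 0.2, -0.36, 0.77, -0.17, 0, 0, 0.2, -0.36, 0.77, -0.17, 0, 0, 0.2, -0.36, 0.77, -0.17, 0, 0, 0.2])

```text
clock: 1.4
tool_pos: [0.432, 0.3101, 0.2734]
eef_rot: [0.874, 0.486, -0.0, -0.0]
wrist_force: [1.0, 0.0, -0.1]
opening: 0.0854
```

>>> apply_moves(targets=[-0.36, 0.77, -0.17, 0, 0, 0.2, -0.36, 0.77, -0.17, 0, 0, 0.2, -0.36, 0.77, -0.17, 0, 0, 0.2, -0.36, 0.77, -0.17, 0, 0, 0.2, -0.36, 0.77, -0.17, 0, 0, 0.2])

```text
clock: 1.82
tool_pos: [0.4978, 0.201, 0.2989]
eef_rot: [0.894, 0.448, -0.0, -0.0]
wrist_force: [0.4, 0.5, 1.1]
opening: 0.0855
```

>>> apply_moves(targets=[-0.36, 0.77, -0.17, 0, 0, 0.2, -0.36, 0.77, -0.17, 0, 0, 0.2, -0.36, 0.77, -0.17, 0, 0, 0.2, -0.36, 0.77, -0.17, 0, 0, 0.2, -0.36, 0.77, -0.17, 0, 0, 0.2])

```text
clock: 2.23
tool_pos: [0.5539, 0.0866, 0.3243]
eef_rot: [0.913, 0.408, -0.0, -0.0]
wrist_force: [0.2, -0.3, 0.2]
opening: 0.0854
```

>>> apply_moves(targets=[-0.36, 0.77, -0.17, 0, 0, 0.2, -0.36, 0.77, -0.17, 0, 0, 0.2, -0.36, 0.77, -0.17, 0, 0, 0.2, -0.36, 0.77, -0.17, 0, 0, 0.2, -0.36, 0.77, -0.17, 0, 0, 0.2])

```text
clock: 2.65
tool_pos: [0.5998, -0.0323, 0.3498]
eef_rot: [0.93, 0.368, -0.0, -0.0]
wrist_force: [-0.1, 0.1, 0.6]
opening: 0.0852
```

```bash
cat > look.py <<'E'
import sys
from h import *
n=sys.argv[1]
s=get_state();p,d=grab_frame('wrist')
np.savez(n+'.npz',p=p,d=d,pos=s['tool_pos'],rot=s['eef_rot'])
cv2.imwrite(f'pics/{n}.png',p);print(s['clock'],s['tool_pos'].round(4),R.from_quat(s['eef_rot']).as_matrix().round(3)[:,0],s['opening'])
E
python3 look.py w1
```

```text
2.65 [ 0.5998 -0.0323  0.3498] [ 0.729  0.684 -0.   ] 0.08523803773053683
```

View pics/w1.png

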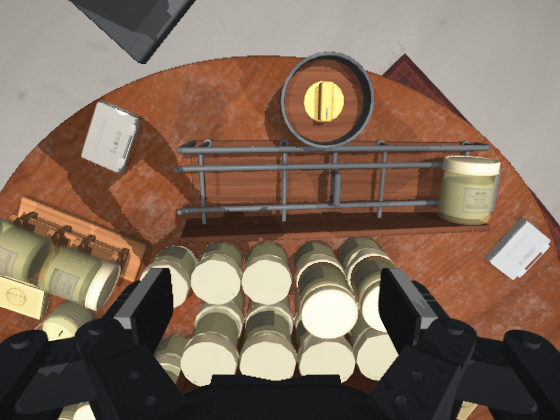

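The wrist view shows the whole lane. The low rail runs along v≈148, the wires at v≈169 and 210, and the U stop is at (336,188). Jar C is at (470,190) with its lid up towards the rail, and the knob bar is at (324,101). I'll cast these onto planes.

```bash
cat >> h.py <<'E'
def ray(n,uv,pose,z=None,plane=None):
    """intersect pixel ray with plane (n,d): n.X=d, or z=const"""
    c=get_calibration(n)
    r=cv2.undistortPoints(np.array(uv,float).reshape(-1,1,2),c['mtx'],c['distortion']).reshape(-1,2)
    V=np.c_[r,np.ones(len(r))];H=c['hand_eye'];p,q=pose;M=R.from_quat(q).as_matrix()
    V=V@H[:3,:3].T@M.T;O=M@H[:3,3]+p
    N,D=(np.array([0,0,1.]),z) if plane is None else plane
    return O+V*((D-O@N)/(V@N))[:,None]
E
python3 - <<'E'
from h import *
f=np.load('w1.npz');pose=(f['pos'],f['rot']);p=f['p']
cv2.imwrite('pics/w1z.png',cv2.resize(p[130:250,165:330],None,fx=4.8,fy=4.8,interpolation=cv2.INTER_CUBIC))
cv2.imwrite('pics/w1z2.png',cv2.resize(p[40:240,270:510],None,fx=3,fy=3,interpolation=cv2.INTER_CUBIC))
P=cloud('wrist',f['d'],pose)
for u,v in [(230,149),(400,149),(230,169),(400,167),(230,210),(400,209),(470,180),(470,165),(324,85),(324,100),(324,118),(300,60)]: print(u,v,P[v,u].round(4),p[v,u])
E
```

```text
230 149 [ 0.548  -0.0586  0.0903] [158 154 152]
400 149 [0.7109 0.0895 0.0613] [107 106 103]
230 169 [ 0.565  -0.0814  0.0721] [124 122 119]
400 167 [0.7366 0.0759 0.0415] [80 80 82]
230 210 [ 0.6017 -0.1236  0.0718] [126 125 122]
400 209 [0.7977 0.0364 0.0108] [ 59  83 136]
470 180 [0.7922 0.1198 0.0977] [118 163 169]
470 165 [0.7777 0.1319 0.0965] [225 250 252]
324 85 [0.5773 0.07   0.1179] [151 248 253]
324 100 [0.5886 0.0588 0.1179] [151 248 253]
324 118 [0.6025 0.0451 0.1176] [149 247 253]
300 60 [ 0.537   0.0851 -0.0018] [ 40  69 124]
```

View pics/w1z.png

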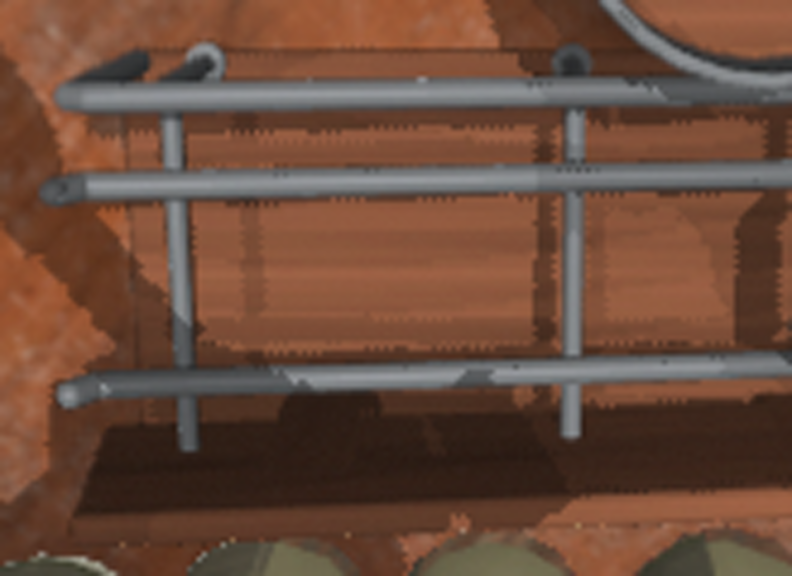

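View pics/w1z2.png

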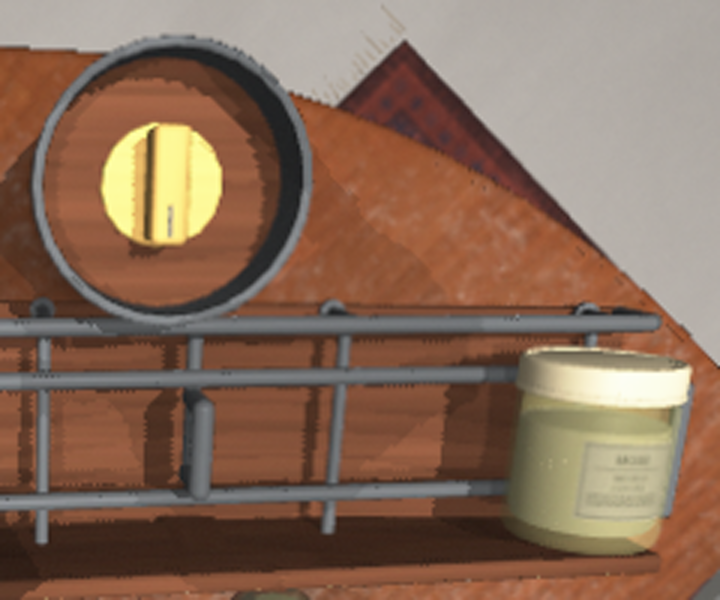

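Run:
```python
from h import *
f=np.load('w1.npz');pose=(f['pos'],f['rot']);p=f['p']
a=ray('wrist',[(174.4,169.6),(177.5,211.9)],pose,z=.079);print('ends',a.round(4),np.linalg.norm(a[0]-a[1]),a.mean(0))
th=np.deg2rad(42.85);u=np.array([np.cos(th),np.sin(th)]);xd=np.array([u[1],-u[0]])
o=a.mean(0)[:2]+.21*u;print('origin from ends',o)
st=ray('wrist',[(270+203/3,40+400/3),(270+200/3,40+497/3)],pose,z=.054+.0007+.024);print('stop',st,'origin',st[:,:2]+.006*u)
# wires: plane containing wires
P=cloud('wrist',f['d'],pose)
g=(abs(p.astype(int).max(2)-p.min(2).astype(int))<25)&(p.max(2)>60)
L={}
for nm,(v0,v1) in {'rail':(140,156),'w1':(161,177),'w2':(202,217)}.items():
    m=np.zeros(g.shape,bool);m[v0:v1,190:(425 if nm!='rail' else 440)]=True;m&=g
    X=P[m]
    zz={'rail':.072,'w1':.054,'w2':.054}[nm]
    t=(X[:,:2]-o)@u;k=abs(X[:,2]-(zz-t*.1228))<.006;X=X[k];l=cv2.fitLine(X[:,:2].astype(np.float32),cv2.DIST_HUBER,0,.01,.01).ravel()
    t=(X[:,:2]-o)@u;s=np.polyfit(t,X[:,2],1)
    print(nm,k.sum(),np.rad2deg(np.arctan2(l[1],l[0])),'x_d',((X[:,:2]-o)@xd).mean(),'z fit',s)
# jar C
m=(P[...,2]>.06)&(np.hypot(P[...,0]-.8,P[...,1]-.11)<.07)&(p.sum(2)>200);m[:,:425]=0;m[:,505:]=0;m[:150]=0;m[230:]=0
X=P[m];t=(X[:,:2]-o)@u;x=(X[:,:2]-o)@xd
print('C', np.percentile(x,[1,99]),np.percentile(t,[1,99]),X[:,2].max())
# knob
rim=ray('wrist',[(281,98),(373,98),(327,52),(327,147)],pose,z=.121);print('rim',rim.round(4),rim.mean(0))
bar=ray('wrist',[(270+147/3,40+125/3),(270+192/3,40+125/3),(270+187/3,40+243/3),(270+152/3,40+243/3)],pose,z=.118);print(bar.round(4),bar.mean(0))
b=(p[...,2]>200)&(p[...,0]<200)&(abs(P[...,2]-.118)<.004)&(np.hypot(P[...,0]-.59,P[...,1]-.06)<.04)
print(b.sum(),cv2.minAreaRect((P[b][:,:2]*1000).astype(np.float32)),P[b].mean(0))
for r_,y_ in ((24,0),): pass
```

```text
ends [[ 0.5129 -0.1294  0.079 ]
 [ 0.5516 -0.1713  0.079 ]] 0.05702288111178255 [ 0.53223228 -0.15034671  0.079     ]
origin from ends [ 0.68619098 -0.00752963]
stop [[ 0.66964661  0.01067251  0.0787    ]
 [ 0.69997531 -0.02043004  0.0787    ]] origin [[ 0.67404543  0.014753  ]
 [ 0.70437413 -0.01634955]]
rail 1425 42.908215 x_d -0.056077865594564416 z fit [-0.12255571  0.07230848]
w1 1336 42.94205 x_d -0.030285552759591345 z fit [-0.12252659  0.0542153 ]
w2 1225 42.79872 x_d 0.025528161359941723 z fit [-0.12067684  0.0543186 ]
C [-0.04269349  0.0515779 ] [0.1432907  0.21760567] 0.10346734728434037
rim [[0.5523 0.0275 0.121 ]
 [0.6261 0.0973 0.121 ]
 [0.5555 0.0956 0.121 ]
 [0.6275 0.0245 0.121 ]] [0.59034016 0.06124346 0.121     ]
[[0.5708 0.0687 0.118 ]
 [0.5828 0.08   0.118 ]
 [0.6116 0.0492 0.118 ]
 [0.602  0.0401 0.118 ]] [0.59179498 0.05951476 0.118     ]
464 ((591.772705078125, 60.762996673583984), (13.790184020996094, 42.09400177001953), 43.44287872314453) [0.59135886 0.06064267 0.11765484]
```

Measurements agree: the wires are 56 mm apart, and their height at y=0 is 54.2 mm. Origin ≈ (0.6846,-0.0058), and the lane runs at 42.9°. The knob is at (0.5915,0.0605) with the bar top at z=0.118. Now to the cradle.

Run:
```python
from plan import *
arc([.45,-.35,.30],-72)
```

```text
n 25 calls 5.0 row: [-0.129, 0.537, 0.068] [0.0, 0.0, 0.92] end [ 0.4501 -0.35    0.2998] resid yaw [-0.  -0.1 -0. ]
```

>>> apply_moves(targets=[-0.13, 0.54, 0.07, 0, 0, 0.92, -0.13, 0.54, 0.07, 0, 0, 0.92, -0.13, 0.54, 0.07, 0, 0, 0.92, -0.13, 0.54, 0.07, 0, 0, 0.92, -0.13, 0.54, 0.07, 0, 0, 0.92])

```text
clock: 3.12
tool_pos: [0.6288, -0.1091, 0.3388]
eef_rot: [0.985, 0.174, -0.0, -0.0]
wrist_force: [0.7, -0.1, 0.0]
opening: 0.0852
```

>>> apply_moves(targets=[-0.13, 0.54, 0.07, 0, 0, 0.92, -0.13, 0.54, 0.07, 0, 0, 0.92, -0.13, 0.54, 0.07, 0, 0, 0.92, -0.13, 0.54, 0.07, 0, 0, 0.92, -0.13, 0.54, 0.07, 0, 0, 0.92])

```text
clock: 3.53
tool_pos: [0.6249, -0.1919, 0.3282]
eef_rot: [1.0, -0.026, -0.0, -0.0]
wrist_force: [0.0, -0.4, 0.5]
opening: 0.0853
```

>>> apply_moves(targets=[-0.13, 0.54, 0.07, 0, 0, 0.92, -0.13, 0.54, 0.07, 0, 0, 0.92, -0.13, 0.54, 0.07, 0, 0, 0.92, -0.13, 0.54, 0.07, 0, 0, 0.92, -0.13, 0.54, 0.07, 0, 0, 0.92])

```text
clock: 3.95
tool_pos: [0.5889, -0.2665, 0.3177]
eef_rot: [0.974, -0.225, -0.0, -0.0]
wrist_force: [0.1, 0.2, -0.2]
opening: 0.0855
```

>>> apply_moves(targets=[-0.13, 0.54, 0.07, 0, 0, 0.92, -0.13, 0.54, 0.07, 0, 0, 0.92, -0.13, 0.54, 0.07, 0, 0, 0.92, -0.13, 0.54, 0.07, 0, 0, 0.92, -0.13, 0.54, 0.07, 0, 0, 0.92])

```text
clock: 4.37
tool_pos: [0.5266, -0.3212, 0.3073]
eef_rot: [0.91, -0.415, -0.0, -0.0]
wrist_force: [-0.1, 0.3, -0.5]
opening: 0.0859
```

>>> apply_moves(targets=[-0.13, 0.54, 0.07, 0, 0, 0.92, -0.13, 0.54, 0.07, 0, 0, 0.92, -0.13, 0.54, 0.07, 0, 0, 0.92, -0.13, 0.54, 0.07, 0, 0, 0.92, -0.13, 0.54, 0.07, 0, 0, 0.92])

```text
clock: 4.78
tool_pos: [0.448, -0.3472, 0.2969]
eef_rot: [0.809, -0.588, -0.0, 0.0]
wrist_force: [-1.8, -1.0, 0.6]
opening: 0.0855
```

```bash
python3 look.py w2
```

```text
4.7833 [ 0.448  -0.3472  0.2969] [ 0.309 -0.951 -0.   ] 0.08553921318675399
```

View pics/w2.png

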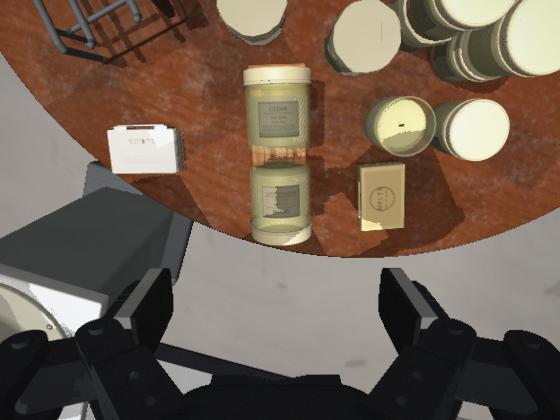

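The far jar is at (278,110) with its lid up the image. The near jar is at (281,205) with its lid down the image, so the lids face outward as expected. I'll fit each one.

Run:
```python
from fit import *
f=np.load('w2.npz');pose=(f['pos'],f['rot']);p=f['p'].astype(int)
P=cloud('wrist',f['d'],pose)
hsv=cv2.cvtColor(f['p'],cv2.COLOR_BGR2HSV)
for nm,(a,b) in {'far':(66,146),'near':(168,246)}.items():
    m=np.zeros(p.shape[:2],bool);m[a:b,238:320]=1
    m&=(P[...,2]>.102)&(P[...,2]<.14)
    X=P[m];c=X[:,:2].mean(0)
    th,s,rng,e=cyl(X,np.deg2rad(17),c,.095);d=np.array([np.cos(th),np.sin(th)])
    rng=np.percentile((X[:,:2]-c)@d,[.3,99.7])
    print(nm,m.sum(),'deg',np.rad2deg(th),'z',s[2],'err',e,'rng',rng,np.ptp(rng),'mid',c+s[1]*np.array([-d[1],d[0]])+d*rng.mean())
    v,u=np.nonzero(m);print(u.min(),u.max(),v.min(),v.max())
```

```text
far 5111 deg 19.777115637612805 z 0.09437576372991545 err 0.0005990955828523517 rng [-0.03816907  0.03553758] 0.0737066512386348 mid [ 0.51436663 -0.3291295 ]
243 311 66 145
near 4478 deg 19.738452828077296 z 0.09415278442455344 err 0.0006631112955588067 rng [-0.0420135   0.03920975] 0.08122324040526913 mid [ 0.42083762 -0.36281245]
249 311 168 245
```

Run:
```python
from fit import *
f=np.load('w2.npz');pose=(f['pos'],f['rot'])
P=cloud('wrist',f['d'],pose)
m=np.zeros(P.shape[:2],bool);m[50:146,238:320]=1
m&=(P[...,2]>.102)&(P[...,2]<.14);d=np.array([np.cos(np.deg2rad(19.75)),np.sin(np.deg2rad(19.75))])
print(np.percentile((P[m][:,:2]-[0.51436663,-0.3291295])@d,[0,.3,.5,50,99.5,99.7,100]))
from plan import *
s=arc([.4208,-.3628,.17],-70.25)
arc([.4208,-.3628,.069],-70.25,start=s)
```

```text
[-0.03882775 -0.03684811 -0.03627458  0.00184869  0.03674771  0.03684944
  0.03712679]
n 5 calls 1.0 row: [0.047, 0.187, 0.844] [0.0, 0.0, -0.09] end [ 0.4208 -0.3628  0.1701] resid yaw [0.1 0.1 0.1]
n 5 calls 1.0 row: [0.001, -0.001, 0.674] [0.0, 0.0, 0.0] end [ 0.4208 -0.3628  0.069 ] resid yaw [0.1 0.1 0.1]
```

>>> apply_moves(targets=[0.05, 0.19, 0.84, 0, 0, -0.09, 0.05, 0.19, 0.84, 0, 0, -0.09, 0.05, 0.19, 0.84, 0, 0, -0.09, 0.05, 0.19, 0.84, 0, 0, -0.09, 0.05, 0.19, 0.84, 0, 0, -0.09])

```text
clock: 5.25
tool_pos: [0.4241, -0.3634, 0.1701]
eef_rot: [0.822, -0.57, 0.0, 0.0]
wrist_force: [0.8, 0.4, -0.1]
opening: 0.0851
```

>>> apply_moves(targets=[0, 0, 0, 0, 0, 0, 0, 0, 0, 0, 0, 0, 0, 0, 0, 0, 0, 0, 0, 0, 0, 0, 0, 0, 0, 0, 0, 0, 0, 0])

```text
clock: 5.67
tool_pos: [0.4252, -0.3639, 0.1727]
eef_rot: [0.822, -0.57, 0.001, 0.0]
wrist_force: [0.6, 0.7, 0.2]
opening: 0.0854
```

```bash
python3 look.py w3
python3 - <<'E'
from plan import *
arc([.4208,-.3628,.069],-70.25)
E
```

```text
5.6667 [ 0.4252 -0.3639  0.1727] [ 0.35  -0.937  0.002] 0.08541486234475448
n 5 calls 1.0 row: [-0.017, 0.025, 0.69] [0.0, 0.0, 0.03] end [ 0.4208 -0.3628  0.069 ] resid yaw [-0.  -0.1 -0. ]
```

View pics/w3.png

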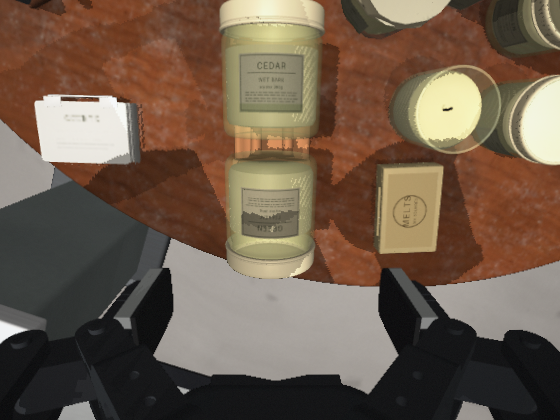

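The near jar is centred at about u=271 between the fingers (tool centreline about 275). Descending with that correction.

>>> apply_moves(targets=[-0.02, 0.03, 0.69, 0, 0, 0.03, -0.02, 0.03, 0.69, 0, 0, 0.03, -0.02, 0.02, 0.69, 0, 0, 0.03, -0.02, 0.02, 0.69, 0, 0, 0.03, -0.02, 0.02, 0.69, 0, 0, 0.03])

```text
clock: 6.13
tool_pos: [0.4204, -0.3622, 0.0676]
eef_rot: [0.818, -0.576, 0.001, 0.0]
wrist_force: [-0.1, -0.8, -0.4]
opening: 0.0853
```

```bash
python3 look.py w4
```

```text
6.1333 [ 0.4204 -0.3622  0.0676] [ 0.337 -0.941  0.001] 0.08531756101646396
```

View pics/w4.png

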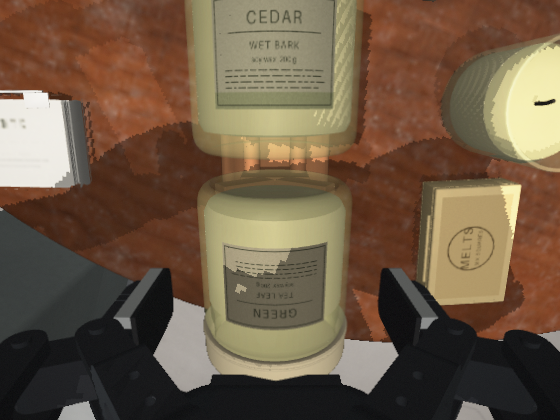

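The jar is centred (200–348 px) between the fingers, so I'm closing.

>>> apply_moves(targets=[0, 0, 0, 0, 0, 0, 0, 0, 0, 0, 0, 0, 0, 0, 0, 0, 0, 0, 0, 0, 0, 0, 0, 0, 0, 0, 0, 0, 0, 0], gripper=1)

```text
clock: 6.6
tool_pos: [0.4203, -0.3619, 0.0699]
eef_rot: [0.818, -0.575, 0.001, -0.0]
wrist_force: [-3.4, 6.4, 11.4]
opening: 0.0576
```

>>> apply_moves(targets=[0, 0, 0, 0, 0, 0, 0, 0, 0, 0, 0, 0, 0, 0, 0, 0, 0, 0, 0, 0, 0, 0, 0, 0, 0, 0, 0, 0, 0, 0])

```text
clock: 7.02
tool_pos: [0.4204, -0.3619, 0.0699]
eef_rot: [0.818, -0.575, 0.001, -0.0]
wrist_force: [-2.9, 6.1, 10.6]
opening: 0.0575
```

```bash
python3 look.py w5
python3 - <<'E'
from plan import *
s=get_state();p=s['tool_pos']
a=arc([p[0],p[1],.25],-70.25)
b=arc([.5761,-.1065,.25],-137.13,start=a)
E
```

```text
7.0167 [ 0.4204 -0.3619  0.0699] [ 0.338 -0.941  0.001] 0.0574950520427255
n 10 calls 2.0 row: [0.001, 0.0, -0.6] [0.0, 0.0, 0.0] end [ 0.4203 -0.362   0.2499] resid yaw [-0.  -0.1 -0. ]
n 15 calls 3.0 row: [-0.662, -0.24, 0.0] [0.0, 0.0, 0.89] end [ 0.5759 -0.1064  0.2499] resid yaw [-0.1  0.   0.1]
```

View pics/w5.png

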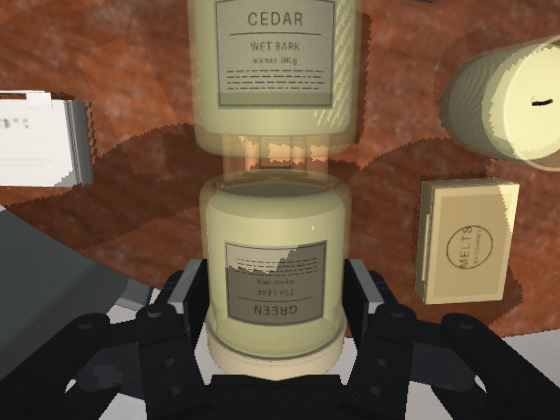

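Opening is 57.5 mm where 68 mm was expected, so I'm checking where the pads touch.

Run:
```python
from fit import *
for nm in('w4','w5'):
    f=np.load(nm+'.npz');pose=(f['pos'],f['rot']);p=f['p']
    P=cloud('wrist',f['d'],pose)
    m=np.zeros(p.shape[:2],bool);m[190:340,212:338]=1
    m&=(P[...,2]>.09)&(P[...,2]<.16)
    X=P[m];c=X[:,:2].mean(0)
    th,s,rng,e=cyl(X,np.deg2rad(19.7),c,.095);print(nm,np.rad2deg(th),'z',s[2],e,'mid',c+s[1]*np.array([-np.sin(th),np.cos(th)]),X[:,2].max())
    def r(q): 
        d=np.array([-np.sin(q[0]),np.cos(q[0])]);return np.hypot((X[:,:2]-c)@d-q[1],X[:,2]-q[2])-q[3]
    print(least_squares(r,[th,0,.095,.034],loss='soft_l1',f_scale=.002).x)
    T=(P-f['pos'])@R.from_quat(f['rot']).as_matrix()*1000
    # tool coords of pad visible edges
    for v in (262,275,290,310,330):
        print(v,[(u,T[v,u].round(0).astype(int).tolist()) for u in ((190,198,203,206,209,343,346,350,358,365) if nm=='w5' else (160,168,385,392))])
```

```text
w4 19.771272708143158 z 0.09407111029788826 0.0012146462251063214 mid [ 0.43438722 -0.35772134] 0.13036401796529326
[3.44867006e-01 4.72108091e-05 9.66179543e-02 3.16906263e-02]
262 [(160, [-87, 43, 68]), (168, [-80, 43, 67]), (385, [84, 43, 68]), (392, [90, 43, 69])]
275 [(160, [-42, -11, -58]), (168, [-42, -7, -50]), (385, [44, -9, -54]), (392, [45, -11, -58])]
290 [(160, [-42, -7, -62]), (168, [-42, -2, -53]), (385, [44, -4, -56]), (392, [44, -8, -63])]
310 [(160, [-42, 0, -64]), (168, [-42, 5, -55]), (385, [44, 4, -58]), (392, [43, -1, -66])]
330 [(160, [-42, 7, -66]), (168, [-339, 616, 775]), (385, [91, 105, 69]), (392, [44, 6, -67])]
w5 19.7337880689397 z 0.09397556314587593 0.001033145143459841 mid [ 0.43337114 -0.35816762] 0.13029877662564804
[ 3.43899378e-01 -3.26958681e-04  9.58395969e-02  3.23130026e-02]
262 [(190, [-34, -11, -45]), (198, [-30, -11, -46]), (203, [-28, -11, -46]), (206, [-28, -10, -43]), (209, [-27, -10, -43]), (343, [29, -10, -43]), (346, [30, -11, -45]), (350, [31, -11, -46]), (358, [35, -11, -46]), (365, [70, 44, 69])]
275 [(190, [-31, -11, -57]), (198, 
[... 182 characters left out ...]
[35, -11, -57])]
290 [(190, [-29, -11, -68]), (198, [-28, -6, -60]), (203, [-28, -2, -52]), (206, [-28, 2, -46]), (209, [-28, 4, -42]), (343, [30, 3, -43]), (346, [30, -1, -50]), (350, [30, -4, -56]), (358, [30, -11, -69]), (365, [32, -11, -68])]
310 [(190, [-28, -6, -72]), (198, [-28, 1, -62]), (203, [-28, 6, -54]), (206, [-28, 9, -49]), (209, [-28, 14, -41]), (343, [31, 15, -40]), (346, [30, 8, -50]), (350, [30, 3, -58]), (358, [29, -5, -71]), (365, [30, -8, -76])]
330 [(190, [-28, 0, -76]), (198, [-28, 8, -64]), (203, [-228, 617, 777]), (206, [-31, 26, -39]), (209, [-29, 26, -40]), (343, [32, 26, -39]), (346, [59, 106, 71]), (350, [30, 11, -61]), (358, [30, 3, -72]), (365, [31, -1, -76])]
```

```bash
python3 - <<'E'
from fit import *
for nm in('w1','w2','w4','w5'):
    f=np.load(nm+'.npz');pose=(f['pos'],f['rot']);P=cloud('wrist',f['d'],pose)
    T=(P-f['pos'])@R.from_quat(f['rot']).as_matrix()*1000
    print(nm)
    for u,v in [(275,385),(275,410),(230,410),(150,272),(165,272),(165,300),(140,330),(90,350),(30,350),(400,272),(120,330)]: print((u,v),T[v,u].round(0).astype(int).tolist(),f['d'][v,u].round(3),end=' ')
    print()
E
python3 -c "
import cv2;p=cv2.imread('pics/w4.png')[250:420,60:500];cv2.imwrite('pics/w4z.png',cv2.resize(p,None,fx=1.8,fy=1.8))"
```

```text
w1
(275, 385) [1, -11, -111] 0.081 (275, 410) [1, -12, -119] 0.073 (230, 410) [-9, -11, -118] 0.074 (150, 272) [-47, -11, -55] 0.135 (165, 272) [-42, -10, -53] 0.137 (165, 300) [-42, -1, -57] 0.135 (140, 330) [-42, -5, -83] 0.11 (90, 350) [-47, -12, -101] 0.09 (30, 350) [-64, -12, -101] 0.09 (400, 272) [48, -12, -56] 0.134 (120, 330) [-42, -13, -94] 0.097 
w2
(275, 385) [1, -11, -112] 0.081 (275, 410) [1, -11, -118] 0.074 (230, 410) [-9, -11, -118] 0.074 (150, 272) [-47, -11, -55] 0.135 (165, 272) [-42, -11, -54] 0.136 (165, 300) [-41, -1, -58] 0.134 (140, 330) [-42, -5, -82] 0.111 (90, 350) [-47, -13, -102] 0.09 (30, 350) [-63, -13, -102] 0.089 (400, 272) [49, -11, -55] 0.135 (120, 330) [-43, -12, -92] 0.099 
w4
(275, 385) [1, -12, -112] 0.08 (275, 410) [1, -11, -118] 0.074 (230, 410) [-9, -12, -119] 0.073 (150, 272) [-47, -11, -55] 0.135 (165, 272) [-42, -10, -53] 0.137 (165, 300) [-41, -1, -58] 0.135 (140, 330) [-42, -5, -82] 0.11 (90, 350) [-47, -13, -102] 0.089 (30, 350) [-62, -13, -103] 0.089 (400, 272) [49, -11, -55] 0.134 (120, 330) [-43, -12, -93] 0.098 
w5
(275, 385) [1, -11, -112] 0.081 (275, 410) [1, -11, -118] 0.075 (230, 410) [-9, -11, -118] 0.074 (150, 272) [-97, 53, 71] 0.274 (165, 272) [-85, 53, 71] 0.274 (165, 300) [-37, -8, -70] 0.121 (140, 330) [-37, -12, -93] 0.098 (90, 350) [-49, -10, -98] 0.094 (30, 350) [-351, 263, 236] 0.493 (400, 272) [98, 53, 70] 0.273 (120, 330) [-46, -8, -86] 0.106
```

View pics/w4z.png

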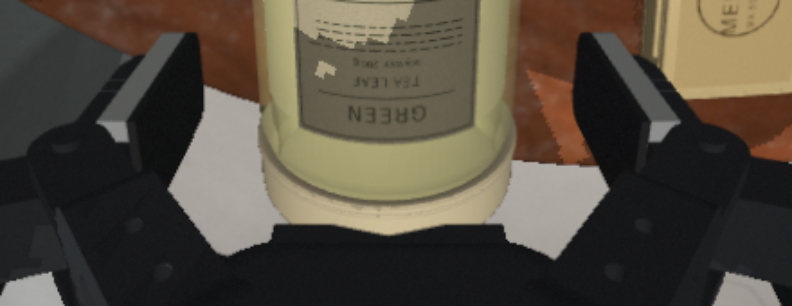

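Three checks agree: the 57.5 mm chord, the upward force, and the depth on the finger faces. The finger tips really stand about 37 mm behind the reported TCP, beyond the spec. I'll reopen, go down another 36 mm (the body still clears the jar top by about 13 mm), and close again.

>>> apply_moves(targets=[0, 0, 0, 0, 0, 0, 0, 0, 0, 0, 0, 0, 0, 0, 0, 0, 0, 0, 0, 0, 0, 0, 0, 0, 0, 0, 0, 0, 0, 0], gripper=-1)

```text
clock: 7.48
tool_pos: [0.4201, -0.3621, 0.068]
eef_rot: [0.818, -0.576, 0.0, 0.0]
wrist_force: [0.0, -0.4, -0.5]
opening: 0.0855
```

>>> apply_moves(targets=[0, 0, 0, 0, 0, 0, 0, 0, 0, 0, 0, 0, 0, 0, 0, 0, 0, 0, 0, 0, 0, 0, 0, 0, 0, 0, 0, 0, 0, 0])

```text
clock: 7.9
tool_pos: [0.4199, -0.3619, 0.0678]
eef_rot: [0.818, -0.576, -0.0, -0.0]
wrist_force: [-0.2, 0.1, 0.9]
opening: 0.0855
```

```bash
python3 look.py w6
```

```text
7.9 [ 0.4199 -0.3619  0.0678] [ 0.337 -0.941 -0.   ] 0.08550463805161038
```

View pics/w6.png

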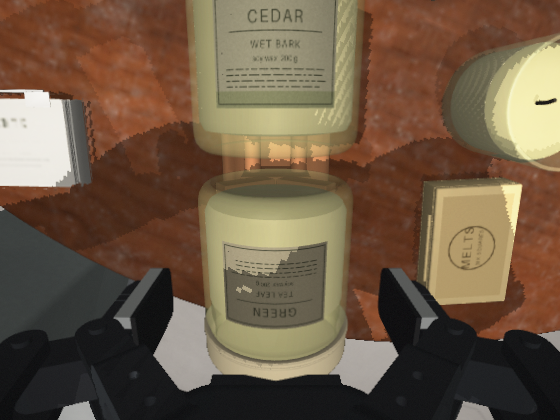

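The jar hasn't moved. Descending 36 mm.

>>> apply_moves(targets=[0, 0, 0.24, 0, 0, 0, 0, 0, 0.24, 0, 0, 0, 0, 0, 0.24, 0, 0, 0, 0, 0, 0.24, 0, 0, 0, 0, 0, 0.24, 0, 0, 0])

```text
clock: 8.37
tool_pos: [0.4198, -0.3617, 0.0307]
eef_rot: [0.818, -0.576, -0.0, -0.0]
wrist_force: [-0.8, 0.2, 0.0]
opening: 0.0851
```

>>> apply_moves(targets=[0, 0, 0, 0, 0, 0, 0, 0, 0, 0, 0, 0, 0, 0, 0, 0, 0, 0, 0, 0, 0, 0, 0, 0, 0, 0, 0, 0, 0, 0], gripper=1)

```text
clock: 8.78
tool_pos: [0.42, -0.362, 0.0319]
eef_rot: [0.818, -0.576, 0.0, 0.0]
wrist_force: [-0.3, 0.1, -2.7]
opening: 0.0672
```

>>> apply_moves(targets=[0, 0, 0, 0, 0, 0, 0, 0, 0, 0, 0, 0, 0, 0, 0, 0, 0, 0, 0, 0, 0, 0, 0, 0, 0, 0, 0, 0, 0, 0])

```text
clock: 9.2
tool_pos: [0.42, -0.3619, 0.0318]
eef_rot: [0.818, -0.576, 0.0, 0.0]
wrist_force: [-0.5, -0.0, -2.7]
opening: 0.0671
```

```bash
python3 look.py w7
```

```text
9.2 [ 0.42   -0.3619  0.0318] [ 0.338 -0.941  0.   ] 0.06706087086363553
```

View pics/w7.png

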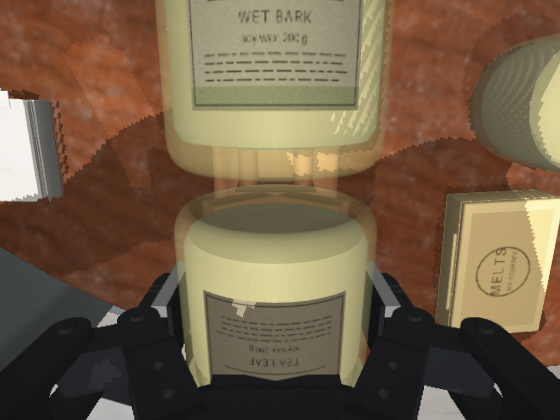

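The opening is 67.1 mm, so the pads are square on the jar's diameter; the jar's axis sits 63 mm behind the TCP. Lifting and carrying it to the load point.

Run:
```python
from plan import *
s=get_state();p=s['tool_pos']
a=arc([p[0],p[1],.17],-70.25)
b=arc([.5761,-.1065,.17],-137.13,start=a)
```

```text
n 5 calls 1.0 row: [0.0, 0.0, -0.921] [0.0, 0.0, 0.0] end [ 0.4199 -0.3619  0.17  ] resid yaw [ 0. -0. -0.]
n 15 calls 3.0 row: [-0.662, -0.241, 0.0] [0.0, 0.0, 0.89] end [ 0.5761 -0.1064  0.17  ] resid yaw [-0.  -0.   0.1]
```

>>> apply_moves(targets=[0, 0, -0.5, 0, 0, 0, 0, 0, -0.5, 0, 0, 0, 0, 0, -0.5, 0, 0, 0, 0, 0, -0.5, 0, 0, 0, 0, 0, -0.5, 0, 0, 0])

```text
clock: 9.67
tool_pos: [0.4199, -0.3618, 0.1075]
eef_rot: [0.818, -0.576, -0.0, -0.0]
wrist_force: [-0.5, -0.5, -2.9]
opening: 0.0666
```

>>> apply_moves(targets=[0, 0, -0.42, 0, 0, 0, 0, 0, -0.42, 0, 0, 0, 0, 0, -0.42, 0, 0, 0, 0, 0, -0.42, 0, 0, 0, 0, 0, -0.42, 0, 0, 0])

```text
clock: 10.08
tool_pos: [0.4198, -0.3617, 0.1704]
eef_rot: [0.818, -0.576, -0.0, -0.0]
wrist_force: [-0.6, -0.7, -3.2]
opening: 0.0668
```

>>> apply_moves(targets=[-0.66, -0.24, 0, 0, 0, 0.89, -0.66, -0.24, 0, 0, 0, 0.89, -0.66, -0.24, 0, 0, 0, 0.89, -0.66, -0.24, 0, 0, 0, 0.89, -0.66, -0.24, 0, 0, 0, 0.89])

```text
clock: 10.5
tool_pos: [0.4363, -0.2575, 0.1698]
eef_rot: [-0.69, 0.724, 0.0, -0.0]
wrist_force: [-0.0, 0.5, -2.9]
opening: 0.0669
```

>>> apply_moves(targets=[-0.66, -0.24, 0, 0, 0, 0.89, -0.66, -0.24, 0, 0, 0, 0.89, -0.66, -0.24, 0, 0, 0, 0.89, -0.66, -0.24, 0, 0, 0, 0.89, -0.66, -0.24, 0, 0, 0, 0.89])

```text
clock: 10.92
tool_pos: [0.4913, -0.168, 0.1698]
eef_rot: [-0.537, 0.843, 0.0, -0.0]
wrist_force: [0.5, -1.2, -2.9]
opening: 0.0667
```

>>> apply_moves(targets=[-0.66, -0.24, 0, 0, 0, 0.89, -0.66, -0.24, 0, 0, 0, 0.89, -0.66, -0.24, 0, 0, 0, 0.89, -0.66, -0.24, 0, 0, 0, 0.89, -0.66, -0.24, 0, 0, 0, 0.89])

```text
clock: 11.33
tool_pos: [0.576, -0.1061, 0.1697]
eef_rot: [-0.365, 0.931, 0.0, -0.0]
wrist_force: [0.4, -0.0, -3.0]
opening: 0.067
```

>>> apply_moves(targets=[0, 0, 0, 0, 0, 0, 0, 0, 0, 0, 0, 0, 0, 0, 0, 0, 0, 0, 0, 0, 0, 0, 0, 0, 0, 0, 0, 0, 0, 0])

```text
clock: 11.75
tool_pos: [0.5749, -0.1075, 0.1698]
eef_rot: [-0.366, 0.931, 0.0, -0.0]
wrist_force: [1.0, 0.0, -3.1]
opening: 0.067
```

```bash
python3 look.py w8
python3 - <<'E'
from plan import *
a=arc([.5761,-.1065,.06],-137.13)
E
```

```text
11.75 [ 0.5749 -0.1075  0.1698] [-0.732 -0.682  0.   ] 0.0670247547840869
n 5 calls 1.0 row: [-0.01, 0.0, 0.732] [0.0, 0.0, 0.0] end [ 0.5761 -0.1065  0.0601] resid yaw [ 0.  -0.   0.1]
```

View pics/w8.png

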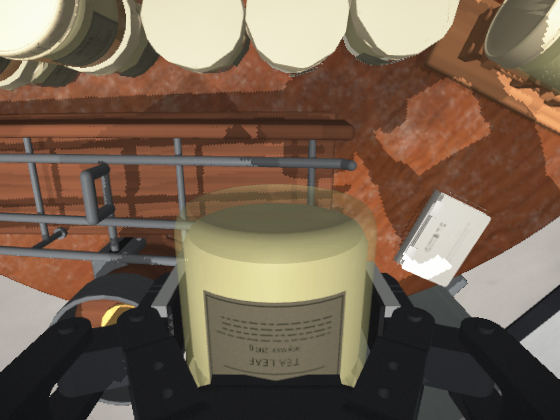

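The jar is square over the lane with its lid on the low-rail side (bottom of the image), and the wires run at v≈160 and 222. Lowering.

>>> apply_moves(targets=[-0.01, 0, 0.66, 0, 0, 0, -0.01, 0, 0.66, 0, 0, 0, 0, 0, 0.66, 0, 0, 0, 0, 0, 0.66, 0, 0, 0, 0, 0, 0.66, 0, 0, 0])

```text
clock: 12.22
tool_pos: [0.5757, -0.1071, 0.0701]
eef_rot: [-0.366, 0.931, -0.0, 0.0]
wrist_force: [-0.2, 0.5, -4.0]
opening: 0.067
```

>>> apply_moves(targets=[0, 0, 0.14, 0, 0, 0, 0, 0, 0.14, 0, 0, 0, 0, 0, 0.14, 0, 0, 0, 0, 0, 0.14, 0, 0, 0, 0, 0, 0, 0, 0, 0])

```text
clock: 12.63
tool_pos: [0.5761, -0.1068, 0.0541]
eef_rot: [-0.366, 0.931, -0.0, 0.0]
wrist_force: [-0.3, -0.3, -3.9]
opening: 0.0671
```

```bash
python3 look.py w9
python3 - <<'E'
from h import *
f=np.load('w9.npz');pose=(f['pos'],f['rot']);P=cloud('wrist',f['d'],pose)
o=np.array([.6846,-.0058]);th=np.deg2rad(42.87);u=np.array([np.cos(th),np.sin(th)]);xd=np.array([u[1],-u[0]])
q=(P[...,:2]-o)@np.c_[xd,u]
m=np.zeros(P.shape[:2],bool);m[:380,190:360]=1;m&=(P[...,2]>.125)&(P[...,2]<.16)
print('jar x rng',np.percentile(q[m][:,0],[.5,99.5]),'y',np.percentile(q[m][:,1],[.5,99.5]),P[m][:,2].max())
print(get_state()['wrist_force'])
E
python3 - <<'E'
import sys;sys.path.insert(0,'.')
from rig import *;import cv2
p,d=grab_frame('scene');cv2.imwrite('pics/s1.png',cv2.resize(p[100:340,150:350],None,fx=2.5,fy=2.5,interpolation=cv2.INTER_CUBIC))
E
```

```text
12.6333 [ 0.5761 -0.1068  0.0541] [-0.732 -0.682 -0.   ] 0.06705780408084558
jar x rng [-0.00830345  0.04224309] y [-0.17387215 -0.12205094] 0.1528451909805303
[ 0.17495556  0.14888882 -2.77212873]
```

View pics/w9.png

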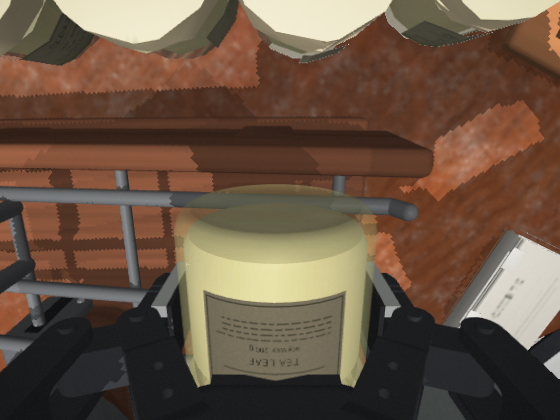

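View pics/s1.png

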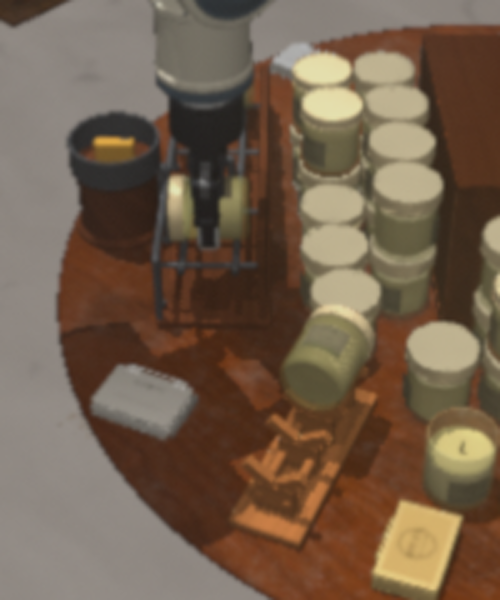

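The base end is at x=+42 mm, so the jar is centred within 2 mm. Last 9 mm down, watching the force.

>>> apply_moves(targets=[0, 0, 0.1, 0, 0, 0, 0, 0, 0.1, 0, 0, 0, 0, 0, 0.07, 0, 0, 0, 0, 0, 0, 0, 0, 0, 0, 0, 0, 0, 0, 0])

```text
clock: 13.15
tool_pos: [0.5759, -0.1067, 0.0457]
eef_rot: [-0.366, 0.93, 0.0, -0.0]
wrist_force: [0.4, -1.1, -3.3]
opening: 0.0667
```

>>> apply_moves(targets=[0, 0, 0.03, 0, 0, 0, 0, 0, 0.03, 0, 0, 0, 0, 0, 0, 0, 0, 0, 0, 0, 0, 0, 0, 0, 0, 0, 0, 0, 0, 0])

```text
clock: 13.57
tool_pos: [0.576, -0.1067, 0.0441]
eef_rot: [-0.366, 0.931, -0.0, 0.0]
wrist_force: [-0.3, 0.2, -3.3]
opening: 0.0667
```

>>> apply_moves(targets=[0, 0, 0.03, 0, 0, 0, 0, 0, 0.03, 0, 0, 0, 0, 0, 0, 0, 0, 0, 0, 0, 0, 0, 0, 0, 0, 0, 0, 0, 0, 0])

```text
clock: 13.98
tool_pos: [0.5762, -0.1069, 0.0436]
eef_rot: [-0.366, 0.93, -0.0, 0.0]
wrist_force: [-6.7, 0.5, 20.7]
opening: 0.0673
```

That's contact with the wires. I'll relax 1 mm, then open and lift.

>>> apply_moves(targets=[0, 0, -0.03, 0, 0, 0, 0, 0, 0, 0, 0, 0, 0, 0, 0, 0, 0, 0, 0, 0, 0, 0, 0, 0, 0, 0, 0, 0, 0, 0])

```text
clock: 14.4
tool_pos: [0.5762, -0.1068, 0.0437]
eef_rot: [-0.366, 0.93, -0.0, 0.0]
wrist_force: [-3.9, 0.8, 10.6]
opening: 0.0669
```

>>> apply_moves(targets=[0, 0, 0, 0, 0, 0, 0, 0, 0, 0, 0, 0, 0, 0, 0, 0, 0, 0, 0, 0, 0, 0, 0, 0, 0, 0, 0, 0, 0, 0], gripper=-1)

```text
clock: 14.82
tool_pos: [0.576, -0.1068, 0.0431]
eef_rot: [-0.366, 0.931, 0.0, -0.0]
wrist_force: [0.6, 0.4, 1.0]
opening: 0.0853
```

>>> apply_moves(targets=[0, 0, -0.4, 0, 0, 0, 0, 0, -0.7, 0, 0, 0, 0, 0, -0.9, 0, 0, 0, 0, 0, -0.9, 0, 0, 0, 0, 0, -0.9, 0, 0, 0])

```text
clock: 15.23
tool_pos: [0.5756, -0.1067, 0.1583]
eef_rot: [-0.366, 0.931, 0.0, -0.0]
wrist_force: [1.5, -0.3, 0.1]
opening: 0.0852
```

```bash
python3 look.py w10
python3 - <<'E'
from plan import *
a=arc([.505,-.333,.22],42.87-113.12)
E
```

```text
15.2333 [ 0.5756 -0.1067  0.1583] [-0.732 -0.682  0.   ] 0.08521768416018981
n 15 calls 3.0 row: [0.558, 0.02, -0.127] [-0.01, 0.0, -0.89] end [ 0.5051 -0.3332  0.2202] resid yaw [ 0.3  0.2 -0. ]
```

View pics/w10.png

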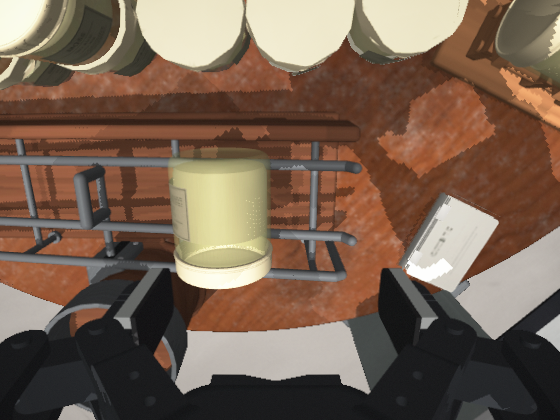

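The jar is on the wires and rolling gently to the stop, with its lid towards the rail. Going for the far jar.

>>> apply_moves(targets=[0.56, 0.02, -0.13, 0, 0, -0.89, 0.56, 0.02, -0.13, 0, 0, -0.89, 0.56, 0.02, -0.13, 0, 0, -0.89, 0.56, 0.02, -0.13, 0, 0, -0.89, 0.56, 0.02, -0.13, 0, 0, -0.89])

```text
clock: 15.7
tool_pos: [0.5213, -0.1709, 0.1767]
eef_rot: [-0.541, 0.841, 0.0, -0.0]
wrist_force: [0.1, -0.6, -0.0]
opening: 0.0853
```

>>> apply_moves(targets=[0.56, 0.02, -0.13, 0, 0, -0.89, 0.56, 0.02, -0.13, 0, 0, -0.89, 0.56, 0.02, -0.13, 0, 0, -0.89, 0.56, 0.02, -0.13, 0, 0, -0.89, 0.56, 0.02, -0.13, 0, 0, -0.89])

```text
clock: 16.12
tool_pos: [0.4958, -0.2508, 0.1962]
eef_rot: [-0.693, 0.721, 0.0, -0.0]
wrist_force: [0.3, -0.4, 0.1]
opening: 0.0858
```

>>> apply_moves(targets=[0.56, 0.02, -0.13, 0, 0, -0.89, 0.56, 0.02, -0.13, 0, 0, -0.89, 0.56, 0.02, -0.13, 0, 0, -0.89, 0.56, 0.02, -0.13, 0, 0, -0.89, 0.56, 0.02, -0.13, 0, 0, -0.89])

```text
clock: 16.53
tool_pos: [0.5024, -0.3342, 0.2157]
eef_rot: [0.819, -0.574, -0.0, 0.0]
wrist_force: [0.1, -0.3, 0.4]
opening: 0.0853
```

>>> apply_moves(targets=[0, 0, 0, 0, 0, 0, 0, 0, 0, 0, 0, 0, 0, 0, 0, 0, 0, 0, 0, 0, 0, 0, 0, 0, 0, 0, 0, 0, 0, 0])

```text
clock: 16.95
tool_pos: [0.5025, -0.3326, 0.2156]
eef_rot: [0.818, -0.576, -0.0, -0.0]
wrist_force: [-0.4, 0.3, 0.1]
opening: 0.0853
```

```bash
python3 look.py w11
python3 - <<'E'
from fit import *
f=np.load('w11.npz');pose=(f['pos'],f['rot']);P=cloud('wrist',f['d'],pose)
m=(P[...,2]>.10)&(P[...,2]<.14)
d=np.array([np.cos(np.deg2rad(19.75)),np.sin(np.deg2rad(19.75))]);n=np.array([-d[1],d[0]])
q=P[...,:2]-[.514,-.329]
m&=(abs(q@d)<.055)&(abs(q@n)<.038);m[340:]=0
X=P[m];c=X[:,:2].mean(0)
th,s,rng,e=cyl(X,np.deg2rad(19.75),c,.095);d=np.array([np.cos(th),np.sin(th)])
rng=np.percentile((X[:,:2]-c)@d,[.3,99.7])
print(m.sum(),np.rad2deg(th),s,rng,np.ptp(rng),e,c+s[1]*np.array([-d[1],d[0]])+d*rng.mean())
p,d=grab_frame('scene');cv2.imwrite('pics/s2.png',cv2.resize(p[100:340,150:350],None,fx=2.5,fy=2.5,interpolation=cv2.INTER_CUBIC))
E
```

```text
16.95 [ 0.5025 -0.3326  0.2156] [ 0.337 -0.941 -0.   ] 0.08529443160411451
7848 19.765585315690256 [3.44974542e-01 1.65970915e-05 9.42298069e-02] [-0.04336666  0.03729982] 0.08066647631193818 0.0007820567924166109 [ 0.51123668 -0.33016839]
```

View pics/w11.png

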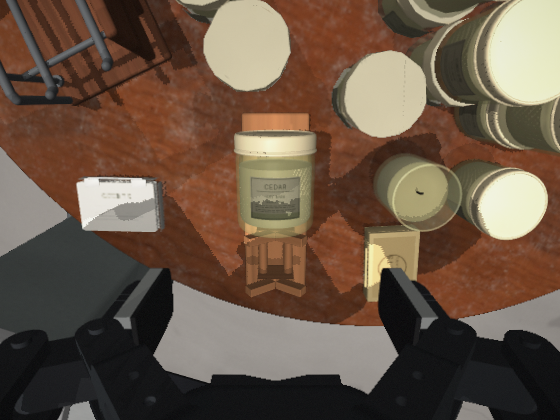

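View pics/s2.png

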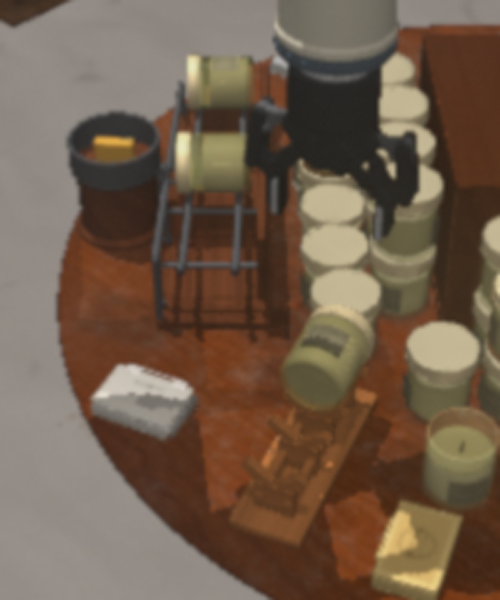

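The first jar waits at the stop, with its lid on the rail side. The far jar's middle measures (0.511,-0.330), with a length of 80.7 mm that fits. Descending.

Run:
```python
from plan import *
a=arc([.5113,-.3301,.105],-70.24,n=5)
a=arc([.5113,-.3301,.032],-70.24,n=5,start=a)
```

```text
n 5 calls 1.0 row: [0.002, -0.061, 0.738] [0.0, 0.0, 0.0] end [ 0.5113 -0.33    0.105 ] resid yaw [ 0.  0. -0.]
n 5 calls 1.0 row: [0.0, 0.0, 0.486] [0.0, 0.0, 0.0] end [ 0.5113 -0.33    0.0321] resid yaw [ 0.  0. -0.]
```

>>> apply_moves(targets=[0, -0.06, 0.74, 0, 0, 0, 0, -0.06, 0.74, 0, 0, 0, 0, -0.06, 0.74, 0, 0, 0, 0, -0.06, 0.74, 0, 0, 0, 0, -0.06, 0.74, 0, 0, 0])

```text
clock: 17.47
tool_pos: [0.5112, -0.33, 0.1038]
eef_rot: [0.818, -0.576, 0.0, 0.0]
wrist_force: [-0.4, -0.5, -0.7]
opening: 0.0859
```

```bash
python3 look.py w12
```

```text
17.4667 [ 0.5112 -0.33    0.1038] [ 0.337 -0.941  0.   ] 0.08587858691676045
```

View pics/w12.png

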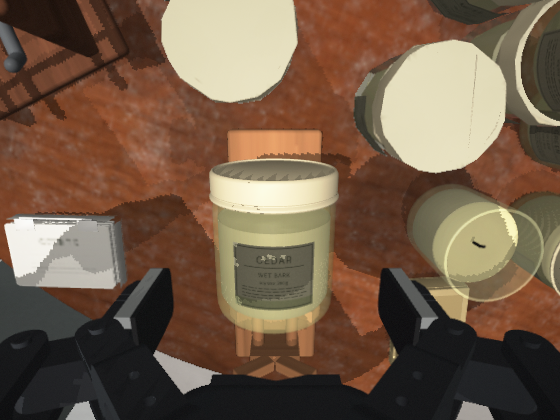

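Centred at u≈274. Down 72 mm and close.

>>> apply_moves(targets=[0, 0, 0.48, 0, 0, 0, 0, 0, 0.48, 0, 0, 0, 0, 0, 0.48, 0, 0, 0, 0, 0, 0.48, 0, 0, 0, 0, 0, 0.48, 0, 0, 0])

```text
clock: 17.93
tool_pos: [0.5114, -0.3304, 0.0328]
eef_rot: [0.818, -0.576, 0.0, 0.0]
wrist_force: [0.5, -0.0, 0.7]
opening: 0.0852
```

>>> apply_moves(targets=[0, 0, 0, 0, 0, 0, 0, 0, 0, 0, 0, 0, 0, 0, 0, 0, 0, 0, 0, 0, 0, 0, 0, 0, 0, 0, 0, 0, 0, 0], gripper=1)

```text
clock: 18.35
tool_pos: [0.5113, -0.3302, 0.0337]
eef_rot: [0.818, -0.576, 0.0, -0.0]
wrist_force: [-2.4, 4.9, 5.6]
opening: 0.0672
```

>>> apply_moves(targets=[0, 0, 0, 0, 0, 0, 0, 0, 0, 0, 0, 0, 0, 0, 0, 0, 0, 0, 0, 0, 0, 0, 0, 0, 0, 0, 0, 0, 0, 0])

```text
clock: 18.77
tool_pos: [0.5113, -0.3302, 0.0336]
eef_rot: [0.818, -0.576, 0.0, -0.0]
wrist_force: [-2.7, 5.3, 7.7]
opening: 0.0668
```

Run:
```python
from plan import *
s=get_state();p=s['tool_pos']
a=arc([p[0],p[1],.17],-70.24)
b=arc([.45,-.22,.17],-10,start=a)
b=arc([.5761,-.1065,.17],42.87,start=b)
```

```text
n 5 calls 1.0 row: [0.0, 0.0, -0.909] [0.0, 0.0, 0.0] end [ 0.5112 -0.3302  0.17  ] resid yaw [-0. -0. -0.]
n 15 calls 3.0 row: [-0.278, -0.094, 0.0] [0.0, 0.0, -0.8] end [ 0.45   -0.2199  0.1699] resid yaw [ 0.  -0.  -0.3]
n 15 calls 3.0 row: [0.347, -0.18, 0.0] [0.0, 0.0, -0.71] end [ 0.5761 -0.1064  0.17  ] resid yaw [ 0.  -0.   0.1]
```

A firm grip (66.8 mm). Lifting, then turning via a point clear of the standing jars.

>>> apply_moves(targets=[0, 0, -0.5, 0, 0, 0, 0, 0, -1, 0, 0, 0, 0, 0, -1, 0, 0, 0, 0, 0, -1, 0, 0, 0, 0, 0, -1, 0, 0, 0])

```text
clock: 19.18
tool_pos: [0.5111, -0.3305, 0.1697]
eef_rot: [0.818, -0.576, 0.0, 0.0]
wrist_force: [0.9, -1.5, -3.0]
opening: 0.0667
```

>>> apply_moves(targets=[-0.28, -0.09, 0, 0, 0, -0.8, -0.28, -0.09, 0, 0, 0, -0.8, -0.28, -0.09, 0, 0, 0, -0.8, -0.28, -0.09, 0, 0, 0, -0.8, -0.28, -0.09, 0, 0, 0, -0.8])

```text
clock: 19.6
tool_pos: [0.5037, -0.287, 0.1683]
eef_rot: [0.906, -0.423, 0.001, 0.0]
wrist_force: [-0.2, 0.4, -3.0]
opening: 0.0669
```

>>> apply_moves(targets=[-0.28, -0.09, 0, 0, 0, -0.8, -0.28, -0.09, 0, 0, 0, -0.8, -0.28, -0.09, 0, 0, 0, -0.8, -0.28, -0.09, 0, 0, 0, -0.8, -0.28, -0.09, 0, 0, 0, -0.8])

```text
clock: 20.02
tool_pos: [0.4817, -0.2489, 0.1683]
eef_rot: [0.966, -0.259, 0.001, 0.0]
wrist_force: [-0.2, -0.2, -3.2]
opening: 0.0665
```

>>> apply_moves(targets=[-0.28, -0.09, 0, 0, 0, -0.8, -0.28, -0.09, 0, 0, 0, -0.8, -0.28, -0.09, 0, 0, 0, -0.8, -0.28, -0.09, 0, 0, 0, -0.8, -0.28, -0.09, 0, 0, 0, -0.8])

```text
clock: 20.43
tool_pos: [0.4481, -0.2207, 0.1683]
eef_rot: [0.996, -0.088, 0.001, 0.0]
wrist_force: [0.7, 0.0, -3.2]
opening: 0.0665
```

>>> apply_moves(targets=[0.35, -0.18, 0, 0, 0, -0.71, 0.35, -0.18, 0, 0, 0, -0.71, 0.35, -0.18, 0, 0, 0, -0.71, 0.35, -0.18, 0, 0, 0, -0.71, 0.35, -0.18, 0, 0, 0, -0.71])

```text
clock: 20.85
tool_pos: [0.5026, -0.1969, 0.1683]
eef_rot: [0.998, 0.067, 0.001, 0.0]
wrist_force: [-0.5, -0.0, -2.8]
opening: 0.0671
```

>>> apply_moves(targets=[0.35, -0.18, 0, 0, 0, -0.71, 0.35, -0.18, 0, 0, 0, -0.71, 0.35, -0.18, 0, 0, 0, -0.71, 0.35, -0.18, 0, 0, 0, -0.71, 0.35, -0.18, 0, 0, 0, -0.71])

```text
clock: 21.27
tool_pos: [0.5464, -0.1575, 0.1683]
eef_rot: [0.976, 0.22, 0.0, 0.0]
wrist_force: [-0.3, 0.3, -2.8]
opening: 0.0669
```

>>> apply_moves(targets=[0.35, -0.18, 0, 0, 0, -0.71, 0.35, -0.18, 0, 0, 0, -0.71, 0.35, -0.18, 0, 0, 0, -0.71, 0.35, -0.18, 0, 0, 0, -0.71, 0.35, -0.18, 0, 0, 0, -0.71])

```text
clock: 21.68
tool_pos: [0.5761, -0.1067, 0.1682]
eef_rot: [0.93, 0.368, 0.0, 0.0]
wrist_force: [-0.1, 0.1, -3.3]
opening: 0.067
```

>>> apply_moves(targets=[0, 0, 0, 0, 0, 0, 0, 0, 0, 0, 0, 0, 0, 0, 0, 0, 0, 0, 0, 0, 0, 0, 0, 0, 0, 0, 0, 0, 0, 0])

```text
clock: 22.1
tool_pos: [0.5753, -0.1075, 0.1678]
eef_rot: [0.931, 0.366, 0.0, 0.0]
wrist_force: [-0.4, -0.2, -2.2]
opening: 0.0672
```

```bash
python3 look.py w13
python3 - <<'E'
from plan import *
a=arc([.5761,-.1065,.06],42.87)
E
```

```text
22.1 [ 0.5753 -0.1075  0.1678] [ 0.733  0.681 -0.   ] 0.06719241535705268
n 5 calls 1.0 row: [0.008, -0.001, 0.718] [0.0, 0.0, 0.0] end [ 0.5761 -0.1065  0.0601] resid yaw [0. 0. 0.]
```

View pics/w13.png

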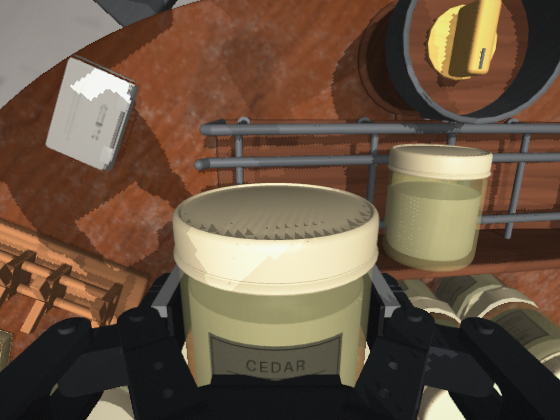

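The lid faces the rail and knob, and jar 1 rests at the stop at (440,205). Lowering.

>>> apply_moves(targets=[0, 0, 0.72, 0, 0, 0, 0, 0, 0.72, 0, 0, 0, 0, 0, 0.72, 0, 0, 0, 0, 0, 0.72, 0, 0, 0, 0, 0, 0.72, 0, 0, 0])

```text
clock: 22.57
tool_pos: [0.5755, -0.1073, 0.0588]
eef_rot: [0.931, 0.366, 0.0, 0.0]
wrist_force: [0.1, -0.3, -3.7]
opening: 0.0668
```

```bash
python3 look.py w14
python3 - <<'E'
from h import *
f=np.load('w14.npz');pose=(f['pos'],f['rot']);P=cloud('wrist',f['d'],pose)
o=np.array([.6846,-.0058]);th=np.deg2rad(42.87);u=np.array([np.cos(th),np.sin(th)]);xd=np.array([u[1],-u[0]])
q=(P[...,:2]-o)@np.c_[xd,u]
m=np.zeros(P.shape[:2],bool);m[:380,190:360]=1;m&=(P[...,2]>.13)&(P[...,2]<.17)
print('jar x rng',np.percentile(q[m][:,0],[.5,99.5]),'y',np.percentile(q[m][:,1],[.5,99.5]),np.percentile(P[m][:,2],99))
E
```

```text
22.5667 [ 0.5755 -0.1073  0.0588] [0.732 0.681 0.   ] 0.06682315565101034
jar x rng [-0.03906446  0.01273743] y [-0.17611749 -0.12288371] 0.16694279185202962
```

View pics/w14.png

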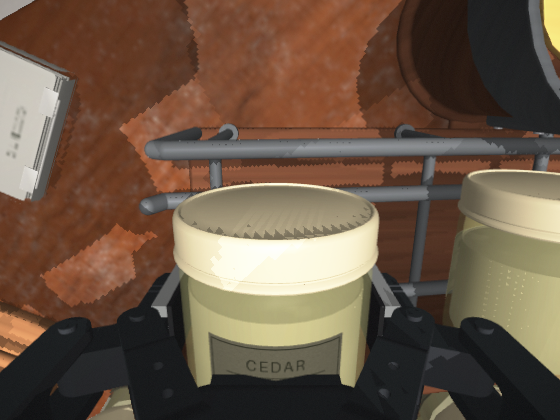

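>>> apply_moves(targets=[0, 0, 0.1, 0, 0, 0, 0, 0, 0.1, 0, 0, 0, 0, 0, 0.1, 0, 0, 0, 0, 0, 0.08, 0, 0, 0, 0, 0, 0, 0, 0, 0])

```text
clock: 23.03
tool_pos: [0.5758, -0.107, 0.0487]
eef_rot: [0.931, 0.366, 0.0, 0.0]
wrist_force: [0.0, 0.0, -3.2]
opening: 0.067
```

>>> apply_moves(targets=[0, 0, 0.03, 0, 0, 0, 0, 0, 0, 0, 0, 0, 0, 0, 0, 0, 0, 0, 0, 0, 0, 0, 0, 0, 0, 0, 0, 0, 0, 0])

```text
clock: 23.45
tool_pos: [0.5756, -0.1069, 0.0475]
eef_rot: [0.931, 0.366, 0.0, 0.0]
wrist_force: [-0.4, 0.9, -2.5]
opening: 0.0667
```

>>> apply_moves(targets=[0, 0, 0.03, 0, 0, 0, 0, 0, 0.02, 0, 0, 0, 0, 0, 0, 0, 0, 0, 0, 0, 0, 0, 0, 0, 0, 0, 0, 0, 0, 0])

```text
clock: 23.87
tool_pos: [0.5755, -0.107, 0.0459]
eef_rot: [0.931, 0.366, -0.0, -0.0]
wrist_force: [0.6, -0.5, -3.4]
opening: 0.0668
```

>>> apply_moves(targets=[0, 0, 0.03, 0, 0, 0, 0, 0, 0, 0, 0, 0, 0, 0, 0, 0, 0, 0, 0, 0, 0, 0, 0, 0, 0, 0, 0, 0, 0, 0])

```text
clock: 24.28
tool_pos: [0.5756, -0.107, 0.0454]
eef_rot: [0.931, 0.366, 0.0, 0.0]
wrist_force: [-2.6, 0.5, 5.8]
opening: 0.0666
```

Light contact. Release and lift.

>>> apply_moves(targets=[0, 0, 0, 0, 0, 0, 0, 0, 0, 0, 0, 0, 0, 0, 0, 0, 0, 0, 0, 0, 0, 0, 0, 0, 0, 0, 0, 0, 0, 0], gripper=-1)

```text
clock: 24.7
tool_pos: [0.5756, -0.1069, 0.045]
eef_rot: [0.931, 0.366, 0.0, 0.0]
wrist_force: [0.7, 0.7, 0.4]
opening: 0.0853
```

>>> apply_moves(targets=[0, 0, -0.4, 0, 0, 0, 0, 0, -0.7, 0, 0, 0, 0, 0, -1, 0, 0, 0, 0, 0, -1, 0, 0, 0, 0, 0, -1, 0, 0, 0])

```text
clock: 25.12
tool_pos: [0.5751, -0.1069, 0.1692]
eef_rot: [0.93, 0.366, -0.0, -0.0]
wrist_force: [0.7, -0.8, 0.9]
opening: 0.0854
```

Run:
```python
from plan import *
a=arc([.5915,.0605,.22],43.2)
```

```text
n 10 calls 2.0 row: [0.42, -0.371, -0.169] [0.0, 0.0, 0.0] end [0.5915 0.0605 0.2199] resid yaw [-0.   0.  -0.2]
```

>>> apply_moves(targets=[0.42, -0.37, -0.17, 0, 0, 0, 0.42, -0.37, -0.17, 0, 0, 0, 0.42, -0.37, -0.17, 0, 0, 0, 0.42, -0.37, -0.17, 0, 0, 0, 0.42, -0.37, -0.17, 0, 0, 0], gripper=0.2)

```text
clock: 25.53
tool_pos: [0.5836, -0.0226, 0.1938]
eef_rot: [0.931, 0.366, -0.0, 0.0]
wrist_force: [1.0, 0.4, 0.8]
opening: 0.0339
```

>>> apply_moves(targets=[0.42, -0.37, -0.17, 0, 0, 0, 0.42, -0.37, -0.17, 0, 0, 0, 0.42, -0.37, -0.17, 0, 0, 0, 0.42, -0.37, -0.17, 0, 0, 0, 0.42, -0.37, -0.17, 0, 0, 0])

```text
clock: 25.95
tool_pos: [0.5919, 0.061, 0.2192]
eef_rot: [0.931, 0.366, -0.0, -0.0]
wrist_force: [0.4, -0.9, -0.3]
opening: 0.0341
```

>>> apply_moves(targets=[0, 0, 0, 0, 0, 0, 0, 0, 0, 0, 0, 0, 0, 0, 0, 0, 0, 0, 0, 0, 0, 0, 0, 0, 0, 0, 0, 0, 0, 0])

```text
clock: 26.37
tool_pos: [0.5918, 0.0594, 0.2187]
eef_rot: [0.931, 0.366, -0.0, -0.0]
wrist_force: [0.1, -0.5, 0.2]
opening: 0.0343
```

```bash
python3 look.py w15
python3 - <<'E'
from h import *
p,d=grab_frame('scene');cv2.imwrite('pics/s3.png',cv2.resize(p[100:340,150:350],None,fx=2.5,fy=2.5,interpolation=cv2.INTER_CUBIC))
E
```

```text
26.3667 [0.5918 0.0594 0.2187] [ 0.732  0.681 -0.   ] 0.03428281274367241
```

View pics/w15.png

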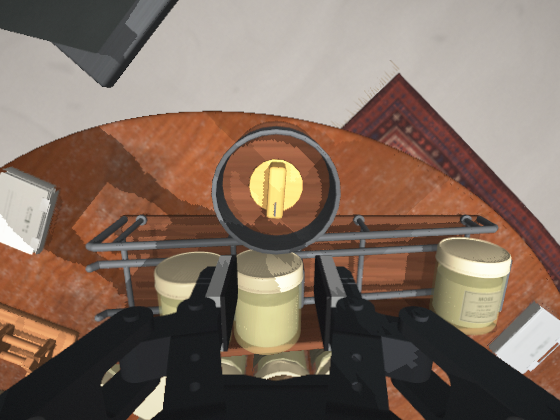

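View pics/s3.png

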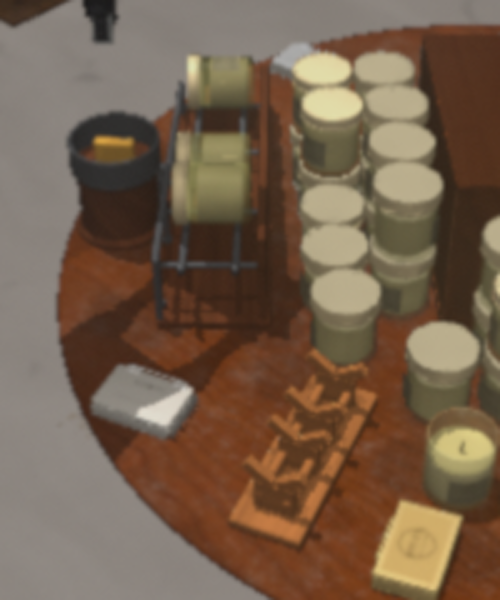

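Both jars wait behind the stop with their lids to the rail. I'm re-measuring the knob bar at (276,190) and the tip depth at this opening.

Run:
```python
from plan import *
f=np.load('w15.npz');pose=(f['pos'],f['rot']);p=f['p'];P=cloud('wrist',f['d'],pose)
T=(P-f['pos'])@R.from_quat(f['rot']).as_matrix()*1000
b=(p[...,2]>180)&(p[...,0]<190)&(abs(P[...,2]-.118)<.004)&(np.hypot(P[...,0]-.59,P[...,1]-.06)<.04)
print(b.sum(),cv2.minAreaRect((P[b][:,:2]*1000).astype(np.float32)),P[b].mean(0))
fl=(np.hypot(P[...,0]-.59,P[...,1]-.06)<.04)&(P[...,2]<.1)&(P[...,2]>.05);print('floor z',np.percentile(P[fl][:,2],[10,50,90]))
co=(abs(P[...,2]-.122)<.004)&(np.hypot(P[...,0]-.59,P[...,1]-.06)<.07)&~b&(p.max(2)<130)
from scipy.optimize import least_squares
X=P[co];print('collar',co.sum(),least_squares(lambda s:np.hypot(X[:,0]-s[0],X[:,1]-s[1])-s[2],[.59,.06,.05],loss='soft_l1',f_scale=.002).x,np.median(X[:,2]))
g=(abs(T[...,1]+11)<3)&(abs(T[...,2]+60)<35)&(abs(T[...,0])<40)&(f['d']<.16)&(f['d']>0)
print('tip',T[g&(T[...,0]<0)][:,2].max(),T[g&(T[...,0]>0)][:,2].max(),'inner',T[g&(T[...,0]<0)&(T[...,2]>-60)][:,0].max(),T[g&(T[...,0]>0)&(T[...,2]>-60)][:,0].min())
```

```text
814 ((591.7213745117188, 60.316383361816406), (13.592824935913086, 43.483497619628906), 39.4038200378418) [0.59090659 0.06115877 0.1175529 ]
floor z [0.08510619 0.08620361 0.09009605]
collar 1528 [0.59120514 0.06052086 0.0494633 ] 0.12150277121916414
tip -36.4599645571458 -38.171935840749214 inner -17.00632611509634 16.911502932660206
```

Run:
```python
from plan import *
a=arc([.5914,.0605,.09],42.9,n=5)
a=arc([.5914,.0605,.056],42.9,n=5,start=a)
```

```text
n 5 calls 1.0 row: [0.002, -0.006, 0.859] [0.0, 0.0, 0.0] end [0.5915 0.0605 0.0899] resid yaw [-0.  0.  0.]
n 5 calls 1.0 row: [0.0, 0.0, 0.226] [0.0, 0.0, 0.0] end [0.5915 0.0605 0.056 ] resid yaw [-0.  0.  0.]
```

>>> apply_moves(targets=[0, -0.01, 0.85, 0, 0, 0, 0, -0.01, 0.85, 0, 0, 0, 0, -0.01, 0.85, 0, 0, 0, 0, 0, 0.85, 0, 0, 0, 0, 0, 0.85, 0, 0, 0])

```text
clock: 26.88
tool_pos: [0.5913, 0.0605, 0.0904]
eef_rot: [0.931, 0.366, 0.0, 0.0]
wrist_force: [0.9, 0.8, -0.2]
opening: 0.0342
```

```bash
python3 look.py w16
```

```text
26.8833 [0.5913 0.0605 0.0904] [0.732 0.681 0.   ] 0.03415030587648274
```

View pics/w16.png

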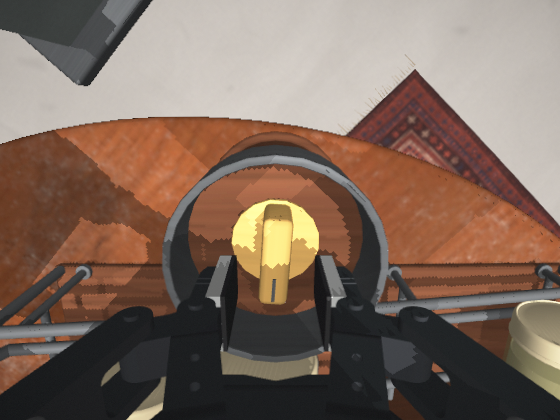

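The bar is centred between the fingers (u 260–292 between 237 and 315), inside the collar. Going down 34 mm and closing.

>>> apply_moves(targets=[0, 0, 0.23, 0, 0, 0, 0, 0, 0.23, 0, 0, 0, 0, 0, 0.23, 0, 0, 0, 0, 0, 0.23, 0, 0, 0, 0, 0, 0.22, 0, 0, 0])

```text
clock: 27.35
tool_pos: [0.5919, 0.0608, 0.0575]
eef_rot: [0.931, 0.366, 0.001, 0.0]
wrist_force: [1.2, -0.8, -0.7]
opening: 0.0341
```

>>> apply_moves(targets=[0, 0, 0, 0, 0, 0, 0, 0, 0, 0, 0, 0, 0, 0, 0, 0, 0, 0, 0, 0, 0, 0, 0, 0, 0, 0, 0, 0, 0, 0], gripper=1)

```text
clock: 27.77
tool_pos: [0.5908, 0.0608, 0.0572]
eef_rot: [0.93, 0.366, -0.001, -0.0]
wrist_force: [-3.6, -1.9, -4.5]
opening: 0.0129
```

```bash
python3 look.py w17; python3 -c "
from rig import *;s=get_state();print(s['q'],s['moment'],s['wrist_force'])"
```

```text
27.7667 [0.5908 0.0608 0.0572] [ 0.732  0.682 -0.001] 0.012923375499741693
[ 2.01575252e-03  6.14651454e-01  1.56727240e+00 -1.66554995e-04
  9.60581095e-01 -7.47909888e-01] [-0.35773046  0.7770903  -0.09276697] [-4.17819715 -2.72706954 -3.78182783]
```

View pics/w17.png

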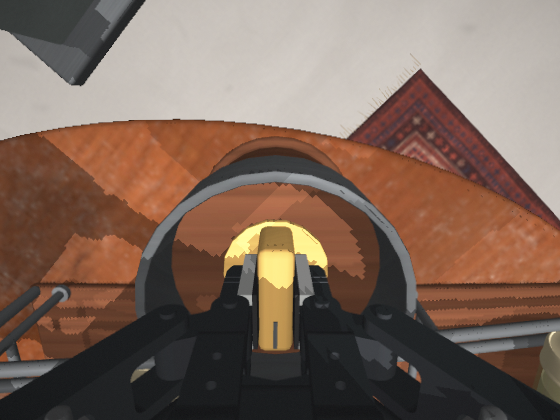

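The bar is gripped (12.9 mm). Turning clockwise means + about tool z.

>>> apply_moves(targets=[0, 0, 0, 0, 0, 0.8, 0, 0, 0, 0, 0, 0.8, 0, 0, 0, 0, 0, 0.8, 0, 0, 0, 0, 0, 0.8, 0, 0, 0, 0, 0, 0.8])

```text
clock: 28.23
tool_pos: [0.5909, 0.0607, 0.0572]
eef_rot: [0.98, 0.198, -0.0, 0.0]
wrist_force: [-4.8, -4.1, -4.2]
opening: 0.0126
```

```bash
python3 -c "
from rig import *;s=get_state();print(s['q'][5],s['moment'],s['wrist_force'])"; python3 look.py w18
```

```text
-0.3955046866518306 [-0.41663049  0.76030055  0.01565629] [-4.7994803  -4.13757748 -4.20799856]
28.2333 [0.5909 0.0607 0.0572] [ 0.922  0.387 -0.001] 0.01262981065907852
```

View pics/w18.png

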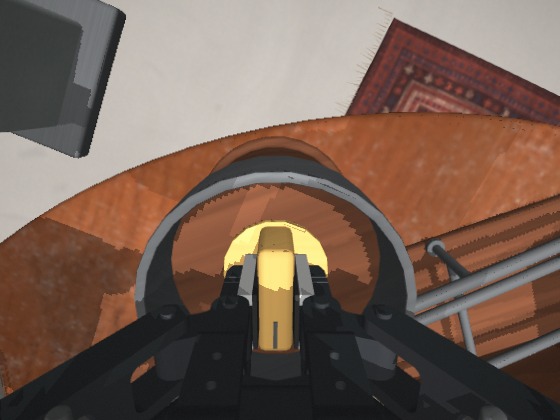

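The bar turns with the gripper: 20° with little moment. Continuing.

>>> apply_moves(targets=[0, 0, 0, 0, 0, 1, 0, 0, 0, 0, 0, 1, 0, 0, 0, 0, 0, 1, 0, 0, 0, 0, 0, 1, 0, 0, 0, 0, 0, 1])

```text
clock: 28.7
tool_pos: [0.5909, 0.0607, 0.0572]
eef_rot: [1.0, -0.02, -0.0, 0.0]
wrist_force: [-4.5, -2.3, -2.8]
opening: 0.0129
```

>>> apply_moves(targets=[0, 0, 0, 0, 0, 1, 0, 0, 0, 0, 0, 1, 0, 0, 0, 0, 0, 1, 0, 0, 0, 0, 0, 1, 0, 0, 0, 0, 0, 0.7])

```text
clock: 29.12
tool_pos: [0.5908, 0.0607, 0.0572]
eef_rot: [0.975, -0.223, -0.0, 0.0]
wrist_force: [-5.1, -2.8, -3.8]
opening: 0.0127
```

>>> apply_moves(targets=[0, 0, 0, 0, 0, 0.2, 0, 0, 0, 0, 0, 0.2, 0, 0, 0, 0, 0, 0.1, 0, 0, 0, 0, 0, 0, 0, 0, 0, 0, 0, 0])

```text
clock: 29.53
tool_pos: [0.5908, 0.0607, 0.0572]
eef_rot: [0.97, -0.242, -0.0, 0.0]
wrist_force: [-5.8, -2.8, -3.3]
opening: 0.0128
```

```bash
python3 -c "
from rig import *;s=get_state();print(s['q'][5]+.7479,s['moment'],s['wrist_force'])"; python3 look.py w19;python3 - <<'E'
from h import *
p,d=grab_frame('scene');cv2.imwrite('pics/s4.png',cv2.resize(p[100:340,150:350],None,fx=2.5,fy=2.5,interpolation=cv2.INTER_CUBIC))
E
```

```text
1.2392225238252679 [-0.38552565  0.82779792 -0.052715  ] [-5.7784781 -2.8418381 -3.3413201]
29.5333 [0.5908 0.0607 0.0572] [ 0.883 -0.47  -0.001] 0.012848909565265989
```

View pics/w19.png

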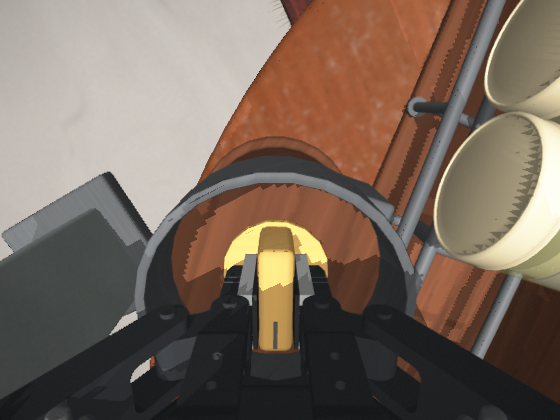

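View pics/s4.png

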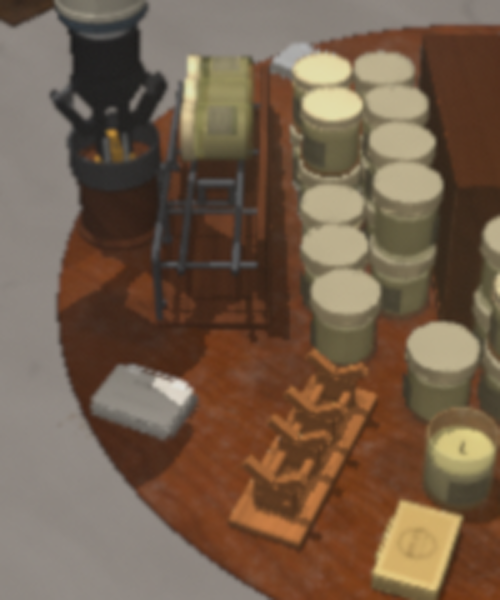

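Turned 1.24 rad, and the jars have rolled down. A touch more to the end stop.

>>> apply_moves(targets=[0, 0, 0, 0, 0, 0.2, 0, 0, 0, 0, 0, 0.2, 0, 0, 0, 0, 0, 0.2, 0, 0, 0, 0, 0, 0, 0, 0, 0, 0, 0, 0])

```text
clock: 30.05
tool_pos: [0.5908, 0.0607, 0.0573]
eef_rot: [0.964, -0.267, -0.0, 0.0]
wrist_force: [-4.4, -2.9, -2.9]
opening: 0.013
```

```bash
python3 -c "
from rig import *;s=get_state();print(s['q'][5]+.7479,s['moment'],s['wrist_force'])"
```

```text
1.2909454401272318 [-0.4203398  0.7609958  0.9105517] [-4.35631122 -2.94257352 -2.85006591]
```

A moment of 0.9 N m appears, so that's the end stop. Opening to 34 mm only (inside the collar) and lifting.

>>> apply_moves(targets=[0, 0, 0, 0, 0, 0, 0, 0, 0, 0, 0, 0, 0, 0, 0, 0, 0, 0, 0, 0, 0, 0, 0, 0, 0, 0, 0, 0, 0, 0], gripper=0.2)

```text
clock: 30.47
tool_pos: [0.5917, 0.0609, 0.0575]
eef_rot: [0.964, -0.267, 0.0, -0.0]
wrist_force: [0.7, 0.1, -0.1]
opening: 0.0339
```

>>> apply_moves(targets=[0, 0, -0.4, 0, 0, 0, 0, 0, -0.7, 0, 0, 0, 0, 0, -1, 0, 0, 0, 0, 0, -1, 0, 0, 0, 0, 0, -1, 0, 0, 0])

```text
clock: 30.88
tool_pos: [0.5912, 0.0609, 0.1817]
eef_rot: [0.964, -0.267, -0.0, -0.0]
wrist_force: [0.6, -0.8, 0.3]
opening: 0.0341
```

>>> apply_moves(targets=[0, 0, -1, 0, 0, -1, 0, 0, -1, 0, 0, -1, 0, 0, -1, 0, 0, -1, 0, 0, -0.5, 0, 0, -1, 0, 0, -0.5, 0, 0, -1])

```text
clock: 31.3
tool_pos: [0.5918, 0.0609, 0.3023]
eef_rot: [0.999, -0.05, 0.001, -0.0]
wrist_force: [-0.6, 0.1, -0.2]
opening: 0.0341
```

>>> apply_moves(targets=[0, 0, 0, 0, 0, -1, 0, 0, 0, 0, 0, -1, 0, 0, 0, 0, 0, -1, 0, 0, 0, 0, 0, -1, 0, 0, 0, 0, 0, -1])

```text
clock: 31.72
tool_pos: [0.5914, 0.0608, 0.3004]
eef_rot: [0.986, 0.167, 0.0, 0.0]
wrist_force: [-0.3, 1.5, -0.3]
opening: 0.0344
```

>>> apply_moves(targets=[0, 0, 0, 0, 0, -1, 0, 0, 0, 0, 0, -1, 0, 0, 0, 0, 0, -1, 0, 0, 0, 0, 0, -1, 0, 0, 0, 0, 0, 0])

```text
clock: 32.13
tool_pos: [0.5914, 0.0609, 0.3003]
eef_rot: [0.942, 0.336, 0.0, 0.0]
wrist_force: [-0.1, 0.4, 0.2]
opening: 0.0336
```

```bash
python3 look.py w20;python3 - <<'E'
from h import *
p,d=grab_frame('scene');cv2.imwrite('pics/s5.png',cv2.resize(p[100:340,150:350],None,fx=2.5,fy=2.5,interpolation=cv2.INTER_CUBIC))
f=np.load('w20.npz');pose=(f['pos'],f['rot']);p=f['p'];P=cloud('wrist',f['d'],pose)
b=(p[...,2]>180)&(p[...,0]<190)&(abs(P[...,2]-.118)<.004)&(np.hypot(P[...,0]-.59,P[...,1]-.06)<.04)
X=P[b][:,:2];l=cv2.fitLine(X.astype(np.float32),cv2.DIST_L2,0,.01,.01).ravel();print('bar dir deg',np.rad2deg(np.arctan2(l[1],l[0])),b.sum())
E
```

```text
32.1333 [0.5914 0.0609 0.3003] [0.775 0.632 0.   ] 0.0335854391573682
bar dir deg 60.817307 508
```

View pics/w20.png

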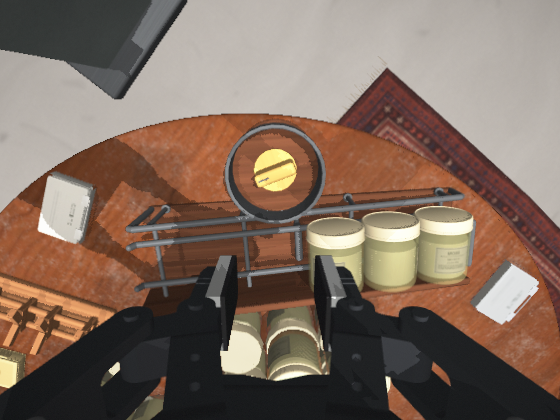

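View pics/s5.png

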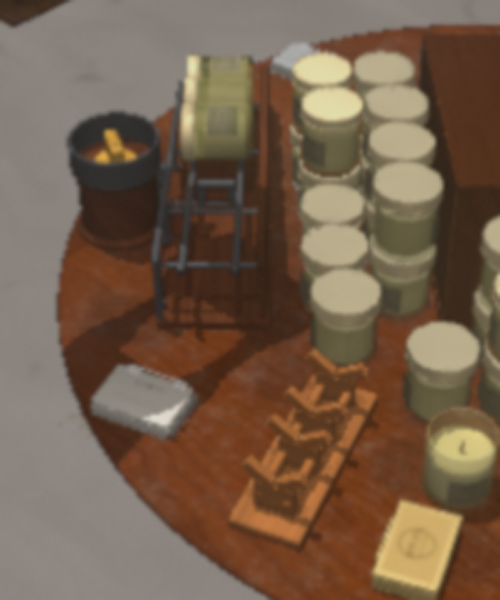

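All three jars lie touching at the bottom, at (335,255), (390,250) and (443,245), with their lids towards the rail. The bar now points at 60.8°, and the full 1.26 rad turn from -47° predicts 61°. The arm is clear, so I'm handing in.

```bash
python3 -c "
from rig import *;print(get_state()['clock'],get_state()['wrist_force']);print(finish_job())"
```

```text
32.2333 [ 0.40106127  0.69860047 -0.14106398]
the job is handed in; nothing more can be done
None
```

I laid both cradle jars at the top of the lane with the stop up and their lids towards the low rail. Each rolled down gently and waited behind the stop. I then turned the knob clockwise to its end, and both jars rolled down to the jar at the bottom. I handed in at 32.2 s of the 72 s allowed.

**Last checks:**
- **Jars:** all three lie touching at the lower end, with their lids towards the rail.
- **Knob:** the bar reads 60.8° against 61° expected at full travel, and I felt 0.9 N m at the end stop.
- **Arm and other goods:** the arm is clear and nothing is touching it. The other goods look unmoved in the pictures.

**What disagreed:** the finger tips measured about 37 mm farther behind the reported TCP than the description says. Because of that, my first grip on the near jar closed too high, at 57.5 mm. I opened without lifting it, went 36 mm lower and gripped again at 67 mm. The peak wrist force I read was about 21 N, as the first jar touched the wires.

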